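# Start the lag screw square in the pressing board's ledge

### The job

The lag screw standing up in the ledge of the sloping pressing board has to be started: take the T-handled box key out of the tool block, set it fully down over the screw's hexagon head, square to the ledge, before turning anything, then turn the screw at least a quarter turn clockwise with the key kept square. Then lift the key off and put it down on the bench, standing or lying but not dropped, and leave the other tools and moulds where they are.

Things in the scene. Friction and masses are not known exactly. Their poses are not given: they have to be found in the camera images.
- key_grip (a point): Middle of the handle of the T-handled box key, which stands upright in one of the two holes of the dark tool block; on the key's axis. Handle: flat-sided pale wooden bar, 100 mm long (own x), 24 mm thick (own y), 28 mm high (own z). Own z is the key's axis, pointing up, away from the socket. The key weighs about 250 g, is 133 mm tall, and turns freely in its hole (leaning up to about 3 degrees).
- key: The same key: origin at its open lower end, on its axis, 119 mm below key_grip; same axes. It stands 45 mm deep in the block. Dark steel hexagon tube, 29 mm across flats, then a 12 mm shaft, then the handle from 105 to 133 mm above the origin.
- key_seat (a point): Roof of the key's socket, on the key's axis, 17 mm inside the open end and 102 mm below key_grip; same axes. The hexagon socket is 21 mm across flats: 1 mm clear of the screw's head all round, about 15 degrees of turning play each way. Its mouth is bevelled out to 24 mm over the last 4 mm. Two of its flats face own +x and -x.
- block: Dark wooden tool block, 80 x 220 x 60 mm (x, y, z), fixed; origin at the middle of its underside. Two round holes of 35.5 mm, 45 mm deep, at own y = -60 and +60 mm; either tool may stand in either.
- cutter_grip (a point): The other tool in the block, a clay hole cutter: round brass tube of 33 mm, round wooden T-handle 70 mm long and 20 mm thick. This point is the middle of its handle. Leave it.
- board: Sloping plywood pressing board, fixed, 360 mm wide, rising at 30 degrees to own +x, away from the robot. Across its lower part runs a hardwood ledge, 60 mm wide. Origin on the bench, 90 mm below the middle of the ledge's face; own z vertical; the board reaches 70 mm to the front (own -x), 160 mm to the back. Of the ledge's three lag screws two are home (heads 14 mm high); the third stands 33.5 mm proud.
- pilot: Pilot hole of the proud screw: origin on its axis at the ledge's upper face. Own z is the hole's axis, square to the ledge, pointing out of it (30 degrees from vertical, leaning back towards the robot's side).
- lag_top (a point): Middle of the top of the proud screw's head, 33.5 mm from the ledge. Own z points out along the screw. Hexagon 19 mm across flats, 9 mm high, under a chamfered crown of 2.5 mm. Two flats face own +x and -x: key and head mesh when their x axes agree or differ by a multiple of 60 degrees. Pushed sideways the screw gives a few degrees in its hole and springs back square.
- lag (a joint): Turn of the proud screw in rad, growing clockwise as seen looking down on its head; it starts anywhere from 0 to 1. It turns stiffly (0.08 N m) and goes in 0.7 mm per rad.
- lag_corner (a point): A corner of the proud screw's head, 11 mm off its axis, half-way down the head; it goes round with the screw.
- press_mould_c (a point): Middle of a loose round plaster press mould, 124 mm across, 45 mm high. Leave it.
- tin_c (a point): Middle of a loose shallow aluminium bowl, 90 mm across, 35 mm high. Leave it.
- brush_c (a point): A loose flat brush, about 200 mm long, lying on the bench to the left, in front of the board: a point on its handle. Leave it.
- mallet_c (a point): Middle of the head of a loose wooden mallet lying on the bench. Leave it.
- scraper_c (a point): Middle of a loose flat steel scraper, 100 x 60 x 4 mm. Leave it.
There are look-alikes about, which are no part of the job. Leave any orange look-alike of the key alone.

How it is judged:
On the way, in this order (a step that is already met when the one before it is completed fails the run):
1. the key is fully down over the screw's head and square to the ledge (within 8 degrees), the screw not yet turned (under about 35 degrees) (distance between key_seat and lag_top below 0.005 m and angle between the z axis of key_seat and the z axis of pilot, either way round below 0.14 rad and distance of lag_corner from where it was at the start of the episode below 0.0065 m), for 0.2 s.
2. the screw has been turned clockwise by at least 63 degrees, the key still down on it and square (within 8 degrees) (((distance of lag_corner from where it was at the start of the episode above 0.0115 m and value of joint lag above 1 rad) or value of joint lag above 2.3 rad) and distance between key_seat and lag_top below 0.005 m and angle between the z axis of key_seat and the z axis of pilot, either way round below 0.14 rad), for 0.1 s.
At the end, for the whole second after the job is handed in: the screw is turned clockwise by at least 63 degrees from its start and stands square within 6 degrees; the key is off it (over 60 mm away) and rests on the bench, standing or lying (((distance of lag_corner from where it was at the start of the episode above 0.0115 m and value of joint lag above 1 rad) or value of joint lag above 2.3 rad) and angle between the z axis of lag_top and the z axis of pilot, either way round below 0.1 rad and distance between key_seat and lag_top above 0.06 m and height (world z) of key_grip below 0.127 m and height (world z) of key below 0.04 m and linear speed of key below 0.02 m/s); the robot touches nothing.
It fails at once if the screw is turned with the key more than 11 degrees askew (velocity of joint lag above 0.4 rad/s and angle between the z axis of key_seat and the z axis of pilot, either way round above 0.2 rad and distance between key_seat and lag_top below 0.016 m).
It fails at once if the hole cutter is disturbed by more than 30 mm (distance of cutter_grip from where it was at the start of the episode above 0.03 m).
It fails at once if a mould or other thing on the bench is moved by more than 40 mm (distance of any of press_mould_c, tin_c, brush_c, mallet_c, scraper_c from where it was at the start of the episode above 0.04 m).
It fails at once if the key is dropped (it moves faster than 1.3 m/s) (linear speed of key above 1.3 m/s).
It also fails if it takes over 54 s, if anything falls off the work surface, if the arm or the gripper's body presses on something with over 40 N, if the wrist force passes 120 N, or if a joint passes its speed limit or range.

### The arm

A 7-joint arm with a two-finger parallel gripper is mounted at the origin on the work surface. World frame = base frame: x ahead of the robot, y to its left, z up, the work surface at z = 0. Lengths are in m, angles in rad, forces in N, time in s.
With the tool pointing down it reaches from about 0.4 to 0.85 m from the base axis. Payload 4.5 kg.
Tool frame: the origin (TCP) lies at the very end of the fingers, on their centre line; the grasp point (between the pads) lies 19 mm behind it; z points along the fingers, y is the direction in which the jaws open and shut (so a half turn about z gives the same grasp; the last joint's range is limited). The gripper opens to 88 mm and grips with 3 to 60 N. Pads are 18 mm wide; open, the fingers measure 123 mm over their backs; the gripper's body (75 mm by 187 mm) begins 45 mm behind the grasp point.
Start: joints at [-1.115, 0.689, -0.195, 1.565, 0.157, 0.902, -0.215], TCP at [0.256, 0.57, 0.239] pointing down, gripper open.
Joint ranges: [-3.01, 3.01], [-0.46, 2.08], [-1.47, 1.51], [0.13, 2.56], [-1, 4.14], [0.04, 2.09], [-2.66, 2.66]. Speed limits (rad/s): [2.57, 2.57, 3.14, 3.14, 3.14, 3.14, 3.14].

### API

Orientations are given as a unit quaternion [x, y, z, w].
In Python, from plant import telemetry, imaging, r gives the robot as it stands.
- The arm moves only by the shell command python3 -m creep 'ROWS' [FORCE]. ROWS is JSON, a list of rows, each a list of 5 numbers: the closure in counts, from 0 (fully open) to 255 (shut), then the shift along the tool's x, y, z in m, then the turn about the tool's z in degrees. In form: [[fingers, x, y, z, yaw], ...]. A call has 1 to 10 rows; each row is the pose to reach, as a shift and turn from the pose commanded when the call began, along the tool's axes at that moment; what a row does not reach only later rows make up. A row lasts 1/8 s, in which the tool goes at most 62.5 mm and 10.7 degrees, less where a joint would pass 70% of its speed; a pose out of reach is approached as far as the arm can. A call with a gripper value outside its range is refused whole. The fingers move at their own pace and stop on an object; FORCE is the grip in N (left out, the last holds). Time passes only in rows, so rows that repeat a pose let the fingers close. It gives the time, the measured TCP pose, the force and the opening at its end, in the units of the state.
- telemetry.get_state(): the state, without advancing time (a new reading comes with each control period).
- imaging.snapshot(name): name is "scene" or "top" or "wrist"; returns a dict with "image" (384x512x3 uint8, blue, green, red), "camera_matrix" (3x3 intrinsics, pixels), "R" (3x3) and "t" (3): a world point X has camera coordinates R X + t; the wrist camera has in their place "hand_eye" (4x4, takes a point from camera to tool coordinates, whose origin is the TCP and whose axes are the flange's). Camera axes: x right, y down, z forward; pixel columns grow to the right and rows downward; lengths in m; the calibration is good to about 2 mm. A picture is of the moment at which its call begins: read the wrist's pose just before it. There is no depth.
- r.finish_job(): hands the job in, once; it reports no verdict.
Trained networks look in a picture, given as the dict that the camera call returned (one of the last four; its "shot" number tells which), for a name from the list of things; names that differ only in an ending like _2 or _b are one class to them, and where a whole thing is asked for, a point or a joint stands for the part that bears it (a point fixed in the world has none). Each returns a list of dicts, best first, with "score" (0 to 1); they miss things now and then, are a little off and sometimes report something else, mostly with a low value. They report only what shows in the picture. A call takes as long as a camera call. They do not tell look-alikes from the thing itself.
- imaging.boxes_of(picture, target): "rect" ([left, top, right, bottom] in pixels, round what is visible of it).
- imaging.trace(picture, target): "pixels" (384x512 bool, what is visible of it) and "rect" ([left, top, right, bottom] in pixels, round what is visible of it).
- imaging.place_of(picture, target): "location" ([row, column] in pixels: a listed point, or the origin of a listed thing).
The state is a dict: "clock": time; "q": joint angles; "qd": joint speeds; "joint_torque": joint torques, N m; "tool_pos": TCP position; "eef_rot": TCP orientation; "contact_force": force on the tool from outside, world axes, zero at the start; "moment": the same for the moment, N m; "opening": opening from 0.0 (shut) to 1.0 (fully open).
Only numpy, scipy, OpenCV 4.12 (cv2) and the standard library are available. Lean on these libraries where they do the work, as an engineer would, in place of code of your own. Each camera call takes 0.05 s, during which the arm holds its last target.

## Working session

There is one attempt and no reset: what is moved stays moved. The work goes in short steps, Python scripts to look and compute and a shell command to move; the robot and the scene stay as the last step left them, time stands still between calls to the robot, and variables do not carry over. Pictures are saved under pics/ and viewed, and the job is handed in when it is done.

```bash
ls; mkdir -p pics; python3 - <<'E'
from plant import telemetry, imaging, r
import cv2
print(telemetry.get_state())
for n in ["scene","top","wrist"]:
    p=imaging.snapshot(n); cv2.imwrite(f"pics/{n}0.png",p["image"])
    print(n,p["camera_matrix"],p.get("R"),p.get("t"),p.get("hand_eye"))
    for t in ["key_grip","key","key_seat","block","cutter_grip","board","pilot","lag_top","lag_corner"]:
        try: print(t,[(x["location"],round(x["score"],2)) for x in imaging.place_of(p,t)])
        except Exception as e: print(t,e)
E
```

```text
pics
{'clock': 0.0, 'q': array([-1.11524281,  0.68997683, -0.19456325,  1.56636264,  0.15731605,
        0.90249671, -0.21509767]), 'qd': array([ 7.84165490e-04, -3.12354826e-04, -5.10295678e-04,  5.86400933e-05,
        6.68709040e-04,  5.58554529e-04,  2.28243895e-04]), 'joint_torque': array([ 7.05990897e-05, -5.27563155e+01, -1.26692455e+00, -1.53427362e+01,
       -5.26759133e-02,  6.79404155e-03,  1.73577687e-04]), 'tool_pos': array([0.25561228, 0.56963499, 0.2379108 ]), 'eef_rot': array([ 2.09250241e-01,  9.77861690e-01, -9.13283037e-04, -1.35718646e-04]), 'contact_force': array([ 0.44247684, -0.72181666,  0.20511365]), 'moment': array([-0.01121923, -0.01233903, -0.00234441]), 'opening': 0.9974462665624196}
scene [[417.77871991   0.         254.25675017]
 [  0.         417.77871991 193.33542183]
 [  0.           0.           1.        ]] [[-0.879675    0.47530689  0.01597668]
 [ 0.37942807  0.72168811 -0.57896512]
 [-0.28671629 -0.50323914 -0.81519577]] [ 0.46966593 -0.0957576   1.40775309] None
key_grip [([115.5, 269.0], 0.94), ([138.2, 240.1], 0.77), ([145.5, 294.7], 0.67), (
[... 1067 characters left out ...]
3.5, 208.8], 0.78)]
pilot [([150.5, 182.0], 0.58)]
lag_top [([184.2, 117.4], 0.69), ([200.4, 318.4], 0.5), ([152.7, 176.7], 0.46)]
lag_corner [([187.0, 120.6], 0.72), ([150.1, 176.8], 0.53)]
wrist [[279.14793104   0.         253.06396343]
 [  0.         279.14793104 192.7573344 ]
 [  0.           0.           1.        ]] None None [[ 4.45647820e-04 -9.47146325e-01 -3.20801560e-01  8.36665514e-02]
 [ 9.99999901e-01  4.28243666e-04  1.24807254e-04  1.16611271e-03]
 [ 1.91705040e-05 -3.20801584e-01  9.47146421e-01 -1.46021714e-01]
 [ 0.00000000e+00  0.00000000e+00  0.00000000e+00  1.00000000e+00]]
key_grip []
key []
key_seat []
block []
cutter_grip []
board []
pilot []
lag_top []
lag_corner []
```

View pics/scene0.png

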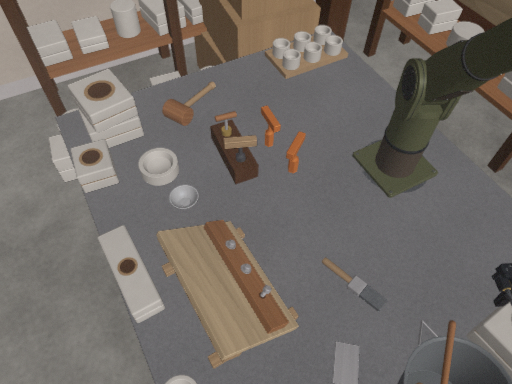

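View pics/top0.png

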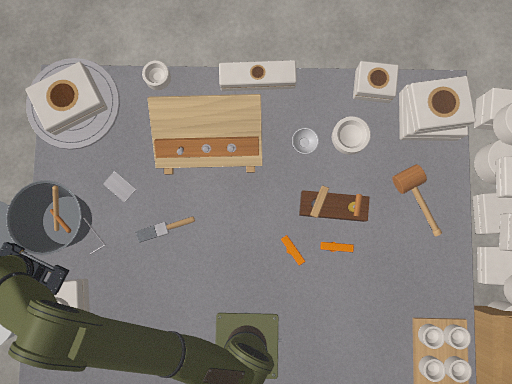

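View pics/wrist0.png

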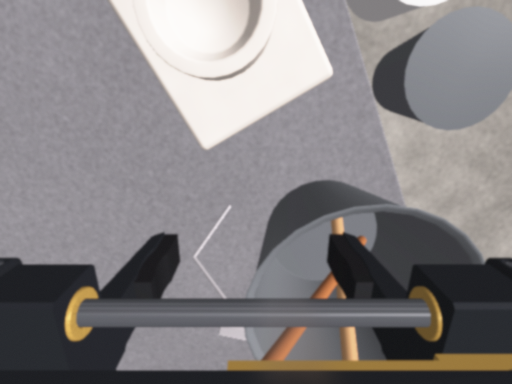

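Candidates for the key: the pale wooden bar on the dark block at top (202,318) / scene (140,240); the orange look-alikes at top (250,293) and (246,337); the cutter with the brass tube at top (206,356). I choose the pale bar in the block. The proud screw is the leftmost of the three in the top view, at (152,180), scene (292,266). Next I triangulate and check crops.

```bash
cat > h.py <<'E'
import numpy as np, cv2
from scipy.spatial.transform import Rotation as Ro
from plant import telemetry, imaging, r
def snap(n):
    s=telemetry.get_state(); p=imaging.snapshot(n); K=p["camera_matrix"]
    if n=="wrist":
        T=np.eye(4);T[:3,:3]=Ro.from_quat(s["eef_rot"]).as_matrix();T[:3,3]=s["tool_pos"]
        C=T@p["hand_eye"]; R=C[:3,:3].T; t=-R@C[:3,3]
    else: R,t=p["R"],p["t"]
    return p,K,R,t
def ray(K,R,t,u,v):
    d=R.T@np.linalg.solve(K,[u,v,1.]); return -R.T@t, d/np.linalg.norm(d)
def proj(K,R,t,X):
    c=np.asarray(X)@R.T+t; q=c@K.T; return q[...,:2]/q[...,2:]
def atz(K,R,t,u,v,z):
    o,d=ray(K,R,t,u,v); return o+d*(z-o[2])/d[2]
def tri(rs):
    A=np.zeros((3,3));b=np.zeros(3)
    for o,d in rs:
        P=np.eye(3)-np.outer(d,d);A+=P;b+=P@o
    x=np.linalg.solve(A,b); return x,[np.linalg.norm((np.eye(3)-np.outer(d,d))@(x-o)) for o,d in rs]
def best(p,n,k=None):
    l=imaging.place_of(p,n); return [(np.array(x["location"])[::-1].round(1),round(x["score"],2)) for x in l]
E
python3 - <<'E'
from h import *
A=snap("scene");B=snap("top")
cv2.imwrite("pics/c1.png",np.hstack([cv2.resize(A[0]["image"][95:195,195:295],(400,400),interpolation=2),cv2.resize(B[0]["image"][165:265,280:380],(400,400),interpolation=2)]))
cv2.imwrite("pics/c2.png",np.hstack([cv2.resize(A[0]["image"][220:320,200:300],(400,400),interpolation=2),cv2.resize(B[0]["image"][100:200,150:250],(400,400),interpolation=2)]))
def T(a,b): 
    x,e=tri([ray(*A[1:],*a),ray(*B[1:],*b)]); print(x.round(4),np.round(e,4))
T((240.1,138.2),(317.7,199.9))
T((224.6,114.5),(359.3,206.4))
T((269.7,288.7),(176.7,152.7))
for z in (0.06,):
  for uv in [(300,218),(302,191),(369,194),(368,221)]: print(atz(*B[1:],*uv,z).round(3))
print(telemetry.get_state()["clock"])
E
```

```text
[ 0.4677 -0.2146  0.1587] [0.0012 0.0012]
[ 0.4535 -0.3475  0.1351] [0.0031 0.0031]
[0.6151 0.2297 0.1229] [0.0022 0.0022]
[ 0.416 -0.168  0.06 ]
[ 0.504 -0.174  0.06 ]
[ 0.498 -0.393  0.06 ]
[ 0.41  -0.389  0.06 ]
1.6
```

View pics/c1.png

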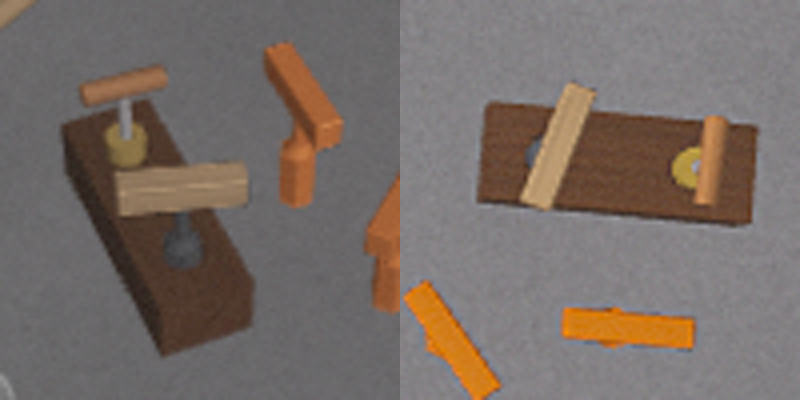

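View pics/c2.png

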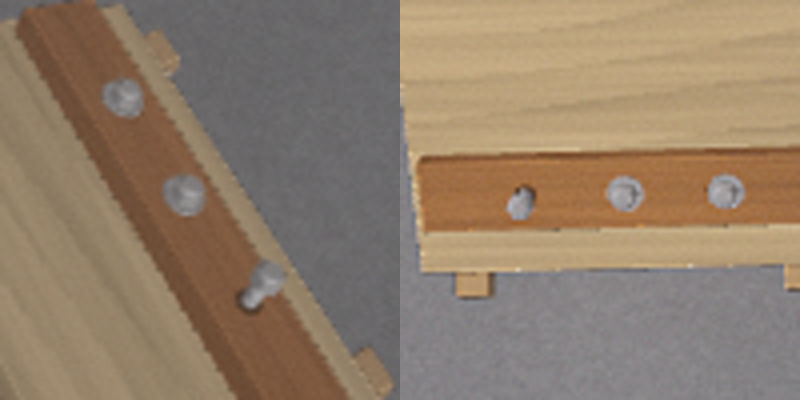

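The left crops show the pale flat-sided bar on a grey steel hexagon tube: this is the key. Beside it is the cutter, with a brass tube and a round handle. The orange pair lie off the block. The proud screw is at scene (267,288) and top (180,151). I move over the screw for a close look.

```bash
python3 -m creep '[[0,-0.03,-0.012,-0.05,0],[0,-0.09,-0.036,-0.06,-6],[0,-0.15,-0.06,-0.06,-12],[0,-0.21,-0.084,-0.06,-18],[0,-0.27,-0.108,-0.06,-24.2],[0,-0.33,-0.132,-0.05,-24.2],[0,-0.385,-0.154,-0.02,-24.2],[0,-0.439,-0.1755,0.02,-24.2],[0,-0.439,-0.1755,0.05,-24.2],[0,-0.439,-0.1755,0.05,-24.2]]' 20; python3 - <<'E'
from h import *
W=snap("wrist"); cv2.imwrite("pics/w1.png",W[0]["image"])
for n in ["lag_top","lag_corner","pilot"]: print(n,best(W[0],n))
s=telemetry.get_state();print(s["tool_pos"],s["eef_rot"],s["clock"])
np.save("w1.npy",np.array([W[1],W[2]])) ; np.save("w1t.npy",W[3])
E
```

```text
clock: 2.85
tool_pos: [0.5836, 0.2272, 0.1856]
eef_rot: [0.001, 1.0, -0.002, -0.003]
contact_force: [-0.6, 0.5, 0.8]
opening: 0.999
lag_top [(array([250. , 243.1]), 0.62)]
lag_corner [(array([262. , 241.6]), 0.95), (array([248.9, 240.8]), 0.65)]
pilot [(array([249.4, 247.6]), 0.66)]
[0.58445407 0.23317416 0.19094315] [-0.00168906  0.99999668  0.00148188  0.00126446] 3.05
```

View pics/w1.png

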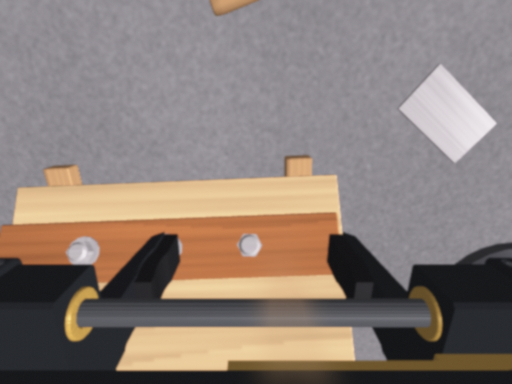

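```bash
python3 - <<'E'
from h import *
s=telemetry.get_state();print(s["tool_pos"].round(4),s["eef_rot"].round(4),s["clock"])
W=snap("wrist"); im=W[0]["image"]; cv2.imwrite("pics/w2.png",im)
c=cv2.resize(im[225:265,230:270],(600,600),interpolation=cv2.INTER_CUBIC); cv2.imwrite("pics/w2c.png",c)
print(best(W[0],"lag_top"),best(W[0],"lag_corner"))
np.savez("w2.npz",K=W[1],R=W[2],t=W[3]); print(s["clock"])
B=snap("top"); cv2.imwrite("pics/t2.png",cv2.resize(B[0]["image"][85:185,140:270],(780,600),interpolation=cv2.INTER_CUBIC))
E
```

```text
[0.5845 0.2332 0.1909] [-0.0017  1.      0.0015  0.0013] 3.05
[(array([241.2, 238. ]), 0.78)] [(array([252.3, 238.7]), 0.82)]
3.05
```

View pics/w2c.png

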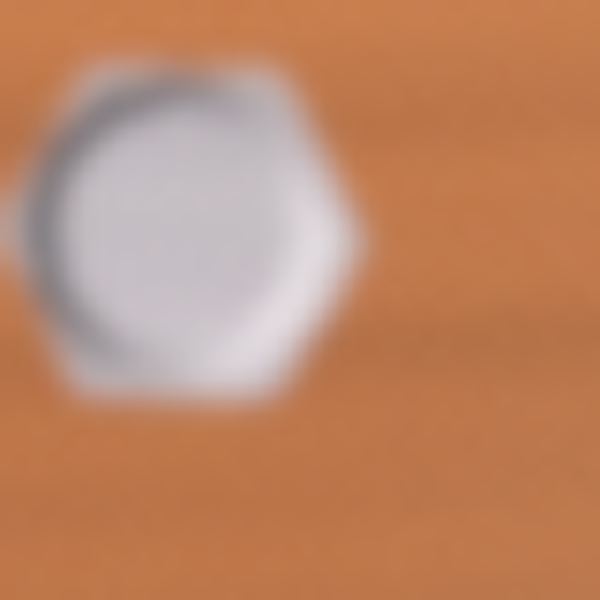

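```bash
python3 - <<'E'
from h import *
z=np.load("w2.npz");W=(z["K"],z["R"],z["t"])
A=snap("scene");B=snap("top")
rw=ray(*W,241.5,239.5);ra=ray(*A[1:],267,287.7);rb=ray(*B[1:],179.6,151.3)
for n,l in [("all",[rw,ra,rb]),("wa",[rw,ra]),("wb",[rw,rb]),("ab",[ra,rb])]:
    x,e=tri(l);print(n,x.round(4),np.round(e,4))
print(atz(*W,241.5,239.5,.119).round(4),atz(*B[1:],179.6,151.3,.119).round(4),atz(*A[1:],267,287.7,.119).round(4))
# ledge direction via wrist image: front edge lower border
im=cv2.imread("pics/w2.png")
cv2.imwrite("pics/w2d.png",cv2.resize(im[140:300,0:400],(800,320),interpolation=cv2.INTER_CUBIC))
K=B[1]
cv2.imwrite("pics/keyc.png",np.hstack([cv2.resize(A[0]["image"][120:200,205:285],(400,400),interpolation=cv2.INTER_CUBIC),cv2.resize(B[0]["image"][170:230,290:350],(400,400),interpolation=cv2.INTER_CUBIC)]))
for uv in [(319.5,201.7)]: print(atz(*B[1:],*uv,.148).round(4))
print(atz(*A[1:],240.3,142.2,.134).round(4))
E
```

```text
all [0.6195 0.2229 0.1181] [0.0015 0.0018 0.0005]
wa [0.6197 0.2229 0.1181] [0.0016 0.0016]
wb [0.6197 0.2239 0.1159] [0.0006 0.0006]
ab [0.6196 0.2222 0.1188] [0.001 0.001]
[0.6185 0.2245 0.119 ] [0.6188 0.2228 0.119 ] [0.6204 0.2216 0.119 ]
[ 0.4623 -0.2207  0.148 ]
[ 0.4654 -0.221   0.134 ]
```

View pics/w2d.png

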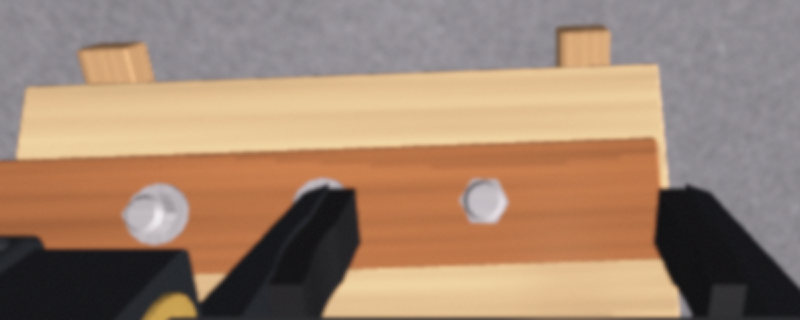

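View pics/keyc.png

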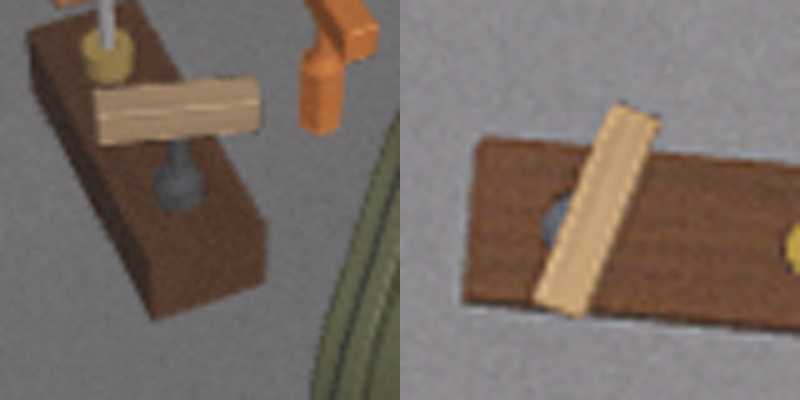

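View pics/t2.png

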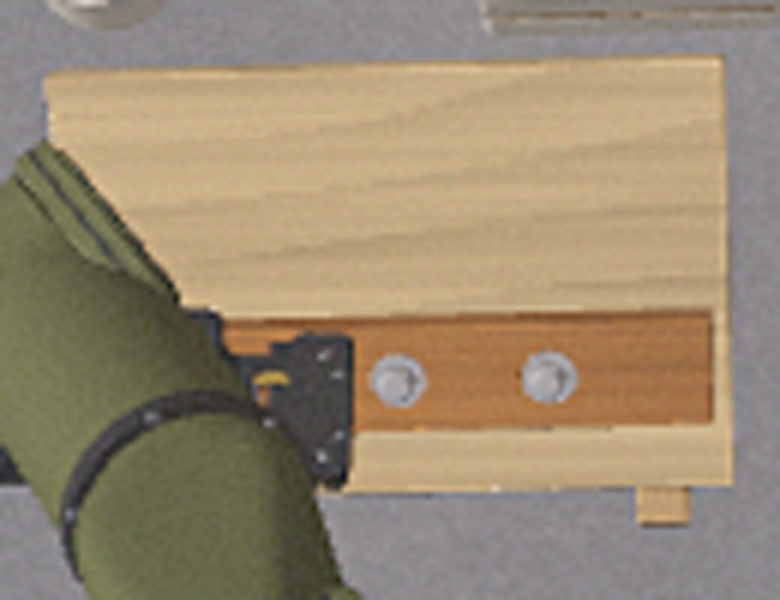

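The screw head, seen face-on in the crop, has its flats facing along board x. So it meshes at the upright orientation. Its top is about (0.619, 0.223, 0.119). The key's handle is at about (0.464, −0.221, 0.134), its long axis at −22°. I go above the key.

```bash
python3 -m creep '[[0,0.01,-0.04,-0.03,0],[0,0.03,-0.10,-0.03,3],[0,0.045,-0.16,-0.03,6],[0,0.06,-0.22,-0.03,9],[0,0.075,-0.28,-0.03,13],[0,0.09,-0.34,-0.03,17],[0,0.105,-0.40,-0.03,20],[0,0.122,-0.4536,-0.02,22],[0,0.122,-0.4536,-0.01,22],[0,0.122,-0.4536,-0.01,22]]' 20; python3 - <<'E'
from h import *
W=snap("wrist"); cv2.imwrite("pics/w3.png",W[0]["image"]); s=telemetry.get_state();print(s["tool_pos"].round(4),s["eef_rot"].round(4),s["clock"])
print(best(W[0],"key_grip"))
print(proj(*W[1:],np.array([[.4638,-.221,.148],[.4638,-.221,.06]])))
# board yaw
z=np.load("w2.npz");w=(z["K"],z["R"],z["t"])
for (a,b,h) in [((12.5,184),(329,172.5),.03),((0,219.5),(327.5,209.5),.075)]:
    d=atz(*w,*b,h)-atz(*w,*a,h); print("board y dir",np.degrees(np.arctan2(-d[0],d[1])))
E
```

```text
clock: 4.6
tool_pos: [0.4628, -0.2223, 0.1983]
eef_rot: [0.19, 0.982, 0.001, -0.0]
contact_force: [0.0, 0.4, 0.2]
opening: 1.001
[ 0.4635 -0.2215  0.1987] [1.893e-01 9.819e-01 7.000e-04 0.000e+00] 4.65
[(array([111.1,  68.8]), 0.86), (array([255.8, 209.1]), 0.64)]
[[253.4541073  214.66692817]
 [253.26120383 181.99134429]]
board y dir 2.326996123801232
board y dir 2.0420645233967814
```

View pics/w3.png

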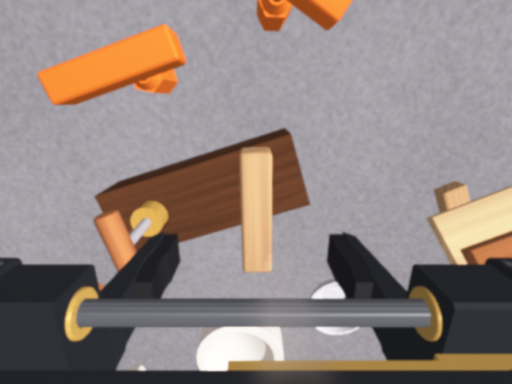

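```bash
python3 - <<'E'
from h import *
s=telemetry.get_state();T=Ro.from_quat(s["eef_rot"]).as_matrix()
W=snap("wrist");im=W[0]["image"]
cv2.imwrite("pics/w3c.png",cv2.resize(im[135:285,200:315],(460,600),interpolation=cv2.INTER_CUBIC))
for v0 in (148,153):
    a=atz(*W[1:],257.2,v0,.148);b=atz(*W[1:],257.8,270,.148);print(a.round(4),b.round(4),np.linalg.norm(a-b),"tool offset of mid",(T.T@((a+b)/2-s["tool_pos"])).round(4), (T.T@(b-a)).round(4))
for zt in (-1,):
  for uv in [(127,195)]: pass
m=imaging.trace(W[0],"key_grip");print([(x["score"],x["rect"]) for x in m])
E
```

```text
[ 0.4187 -0.1988  0.148 ] [ 0.5124 -0.2351  0.148 ] 0.10048403837540867 tool offset of mid [0.0001 0.0046 0.051 ] [-0.1005  0.001   0.    ]
[ 0.422  -0.2001  0.148 ] [ 0.5124 -0.2351  0.148 ] 0.09692457334560994 tool offset of mid [-0.0017  0.0046  0.051 ] [-0.0969  0.001   0.    ]
[(0.93, [32.9, 26.1, 182.6, 102.0]), (0.81, [255.4, 0.8, 353.8, 25.4]), (0.77, [237.4, 146.2, 270.8, 273.1])]
```

View pics/w3c.png

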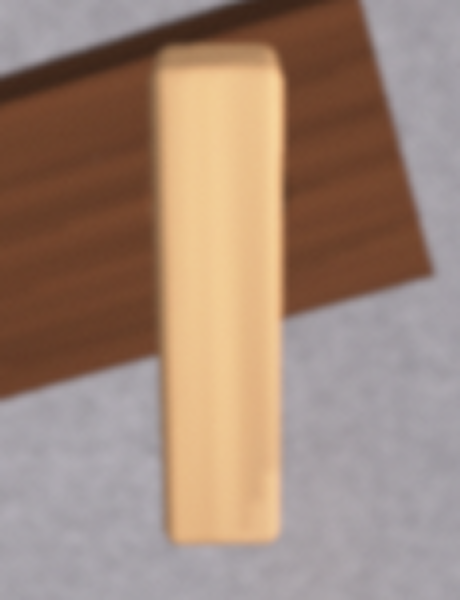

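The crop shows the pale bar vertical in the image, columns 241–270. It is aligned with the jaws and about 3 mm off in tool y. I descend and grip.

```bash
python3 -m creep '[[0,-0.001,0.003,0.03,0],[0,-0.001,0.003,0.06,0],[0,-0.001,0.003,0.0745,0],[0,-0.001,0.003,0.0745,0],[255,-0.001,0.003,0.0745,0],[255,-0.001,0.003,0.0745,0],[255,-0.001,0.003,0.0745,0],[255,-0.001,0.003,0.0745,0],[255,-0.001,0.003,0.0745,0]]' 20; python3 - <<'E'
from h import *
W=snap("wrist"); cv2.imwrite("pics/w4.png",W[0]["image"]); s=telemetry.get_state();print(s["tool_pos"].round(4),s["eef_rot"].round(4),s["clock"],s["opening"]*88,s["contact_force"])
E
```

```text
clock: 5.92
tool_pos: [0.4649, -0.2209, 0.1243]
eef_rot: [0.191, 0.982, 0.0, 0.0]
contact_force: [-0.4, -0.1, -1.3]
opening: 0.461
[ 0.4649 -0.2209  0.1242] [0.1905 0.9817 0.     0.    ] 5.975 36.466645419579244 [-0.10284009  0.06298751  0.53111208]
```

View pics/w4.png

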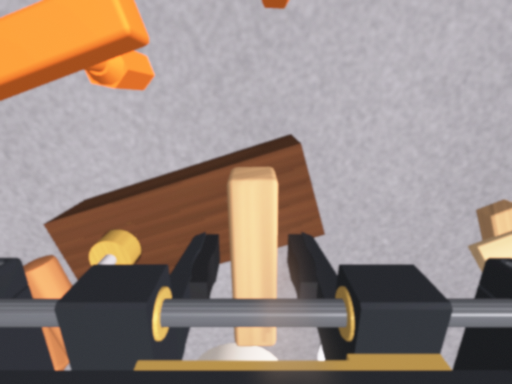

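The fingers are still closing, at 36 mm with the bar between them. I continue, then lift 34 mm so that about 10 mm stays in the hole.

```bash
python3 -m creep '[[255,0,0,0,0],[255,0,0,0,0],[255,0,0,0,0],[255,0,0,-0.01,0],[255,0,0,-0.023,0],[255,0,0,-0.034,0],[255,0,0,-0.034,0]]' 20; python3 - <<'E'
from h import *
W=snap("scene"); cv2.imwrite("pics/s5.png",cv2.resize(W[0]["image"][80:200,180:300],(600,600),interpolation=cv2.INTER_CUBIC)); s=telemetry.get_state();print(s["tool_pos"].round(4),s["eef_rot"].round(4),s["clock"],s["opening"]*88,s["contact_force"],s["moment"])
E
```

```text
clock: 6.85
tool_pos: [0.4655, -0.2212, 0.1594]
eef_rot: [0.191, 0.982, -0.0, 0.001]
contact_force: [-0.2, 0.9, -2.8]
opening: 0.272
[ 0.4651 -0.221   0.1588] [ 1.906e-01  9.817e-01 -1.000e-04  6.000e-04] 6.9 23.758062948347796 [ 0.55984513 -0.25517644 -3.0456734 ] [-0.00295354  0.00474225  0.00546734]
```

View pics/s5.png

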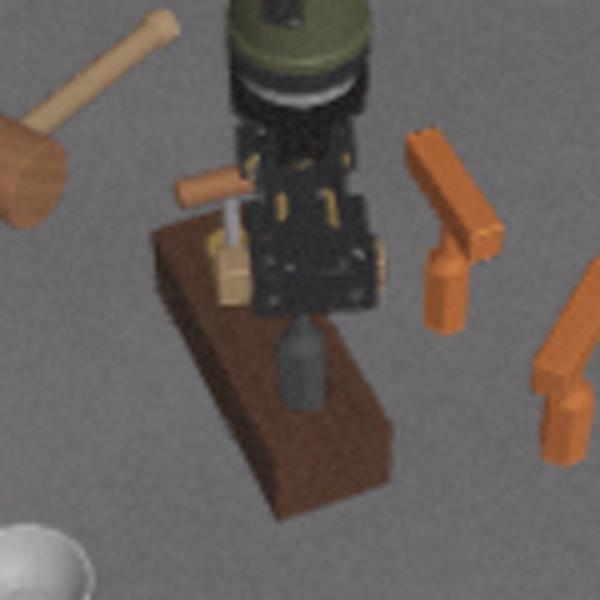

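The key is gripped at 23.8 mm and lifted. Its tube is about 10 mm in the hole. I tilt it about the jaw axis by moving the handle along tool +x against the hole's rim.

```bash
python3 -m creep '[[255,0.01,0,0,0],[255,0.02,0,0,0],[255,0.03,0,0.001,0],[255,0.04,0,0.002,0],[255,0.05,0,0.0035,0],[255,0.06,0,0.005,0],[255,0.06,0,0.005,0]]' 20; python3 - <<'E'
from h import *
W=snap("scene"); cv2.imwrite("pics/s6.png",cv2.resize(W[0]["image"][80:200,180:300],(600,600),interpolation=cv2.INTER_CUBIC)); s=telemetry.get_state();print(s["tool_pos"].round(4),s["eef_rot"].round(4),s["clock"],s["opening"]*88,s["contact_force"],s["moment"])
E
```

```text
clock: 7.78
tool_pos: [0.4077, -0.1979, 0.1531]
eef_rot: [0.19, 0.982, 0.0, -0.001]
contact_force: [0.9, -0.3, -1.1]
opening: 0.277
[ 0.408  -0.198   0.1531] [ 0.1904  0.9817  0.     -0.0012] 7.825 23.867356695244204 [-0.81507206 -0.27387695 -2.17622179] [ 0.08770152 -0.07471544  0.00206554]
```

View pics/s6.png

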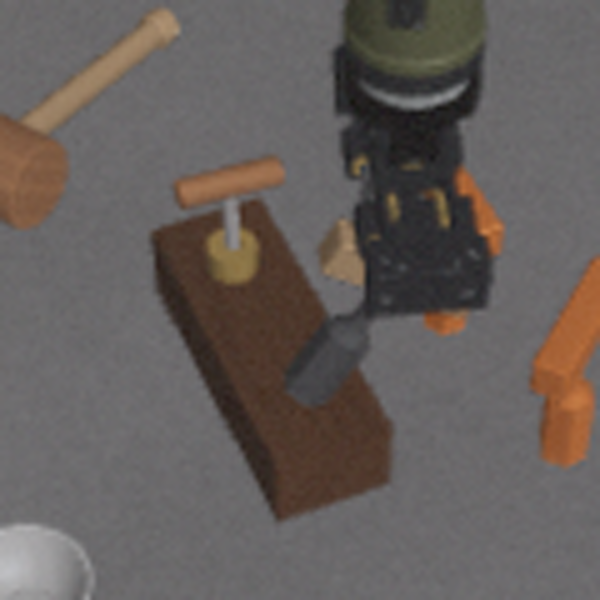

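The key is tilted in the jaws, with the socket forward. I lift it out and carry it to the pre-insertion pose.

```bash
python3 -m creep '[[255,0.012,0,-0.025,0],[255,0.025,0,-0.06,0],[255,0.026,0.04,-0.09,0],[255,0.027,0.095,-0.10,-4],[255,0.028,0.15,-0.10,-8],[255,0.028,0.205,-0.10,-12],[255,0.028,0.26,-0.10,-16],[255,0.029,0.32,-0.10,-20],[255,0.029,0.38,-0.10,-24],[255,0.029,0.4394,-0.095,-24]]' 20; python3 -m creep '[[255,0,0,0.012,0],[255,0,0,0.012,0],[255,0,0,0.012,0]]' 20; python3 - <<'E'
from h import *
A=snap("scene");B=snap("top");W=snap("wrist");s=telemetry.get_state();print(s["tool_pos"].round(4),s["eef_rot"].round(4),s["clock"],s["opening"]*88,s["contact_force"],s["moment"])
cv2.imwrite("pics/s7.png",np.hstack([cv2.resize(A[0]["image"][210:310,220:320],(400,400),interpolation=cv2.INTER_CUBIC),cv2.resize(B[0]["image"][110:210,140:240],(400,400),interpolation=cv2.INTER_CUBIC)]))
cv2.imwrite("pics/w7.png",W[0]["image"])
for n in ["key","key_seat","key_grip","lag_top"]: print(n,best(A[0],n),best(B[0],n),best(W[0],n))
E
```

```text
clock: 9.07
tool_pos: [0.5463, 0.2207, 0.2476]
eef_rot: [-0.018, 1.0, -0.001, -0.001]
contact_force: [0.7, -0.7, -3.4]
opening: 0.271
clock: 9.45
tool_pos: [0.5462, 0.2177, 0.236]
eef_rot: [-0.017, 1.0, -0.001, -0.001]
contact_force: [0.7, 0.4, -2.7]
opening: 0.267
[0.5468 0.2187 0.2367] [-1.690e-02  9.999e-01 -2.000e-04  2.000e-04] 9.6 23.93883138174142 [-0.1007109   0.42804534 -3.37580475] [ 0.03780161  0.0870637  -0.00227857]
key [(array([266. , 145.9]), 0.63), (array([274. , 282.1]), 0.56)] [(array([332.4, 246.8]), 0.6), (array([291.9, 249.7]), 0.56)] [(array([252.4, 252.7]), 0.86)]
key_seat [(array([268.5, 139.6]), 0.93), (array([277.4, 277.5]), 0.73), (array([224.8, 115.9]), 0.67)] [(array([334.2, 243.7]), 0.76), (array([292.2, 246.2]), 0.76)] []
key_grip [(array([271.4, 115.8]), 0.79), (array([295. , 246.9]), 0.59), (array([354.9, 283.8]), 0.22)] [(array([337.3, 245.3]), 0.81), (array([292.3, 251. ]), 0.67), (array([305. , 140.9]), 0.65)] [(array([250.8, 260.7]), 0.84)]
lag_top [(array([269.4, 285.9]), 0.43)] [] []
```

View pics/s7.png

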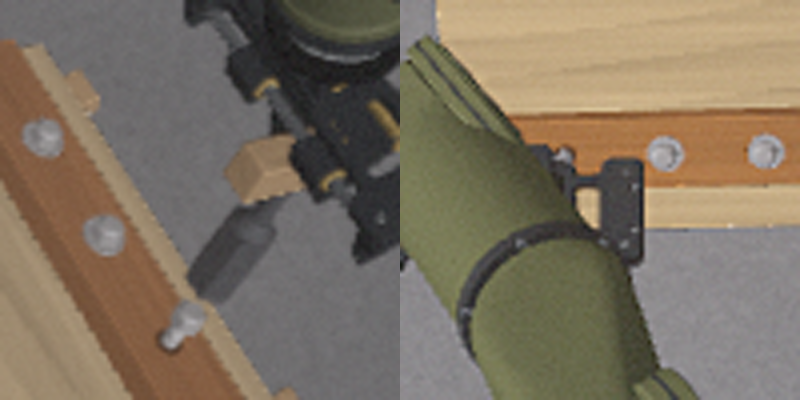

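View pics/w7.png

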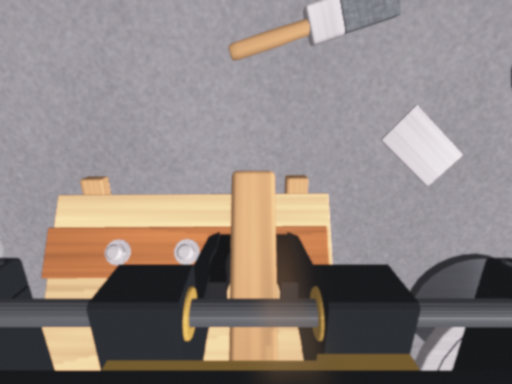

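```bash
cat >> h.py <<'E'
def ov(A,crop,sc,items,fn):
    x0,y0,w,hh=crop; im=cv2.resize(A[0]["image"][y0:y0+hh,x0:x0+w],None,fx=sc,fy=sc,interpolation=cv2.INTER_CUBIC)
    for pts,col in items:
        q=((proj(*A[1:],np.array(pts))-[x0,y0]+.5)*sc).astype(int)
        cv2.polylines(im,[q.reshape(-1,1,2)],False,col,1)
    cv2.imwrite(fn,im)
def keymodel(g,u,y):
    x=np.cross(y,u)
    O=g-.119*u
    def ring(h,R): return [O+h*u+R*(np.cos(a)*x+np.sin(a)*y) for a in np.radians(np.arange(30,391,60))]
    L=[ring(0,.029/3**.5),ring(.045,.029/3**.5),[O,g]]
    for s in (14,-14):
        L.append([g+s*.001*u+a*.05*x+b*.012*y for a,b in [(1,1),(1,-1),(-1,-1),(-1,1),(1,1)]])
    return L
E
python3 - <<'E'
from h import *
A=snap("scene");s=telemetry.get_state();T=Ro.from_quat(s["eef_rot"]).as_matrix()
g=s["tool_pos"]+T@np.array([0,0,-.010]); y=T[:,1]; xr=-T[:,0]
it=[]
for th,c in [(25,(0,0,255)),(30,(0,255,0)),(35,(255,0,0))]:
    a=np.radians(th);u=np.cos(a)*np.array([0,0,1])-np.sin(a)*xr
    it+=[(l,c) for l in keymodel(g,u,y)]
b=np.radians(2.1);u=np.array([-.5*np.cos(b),-.5*np.sin(b),.866]);L=np.array([.619,.223,.1185])
it.append(([L-.0335*u,L,L+.1*u],(0,255,255)))
ov(A,(235,220,100,90),8,it,"pics/o8.png")
E
```

```text
(no output)
```

View pics/o8.png

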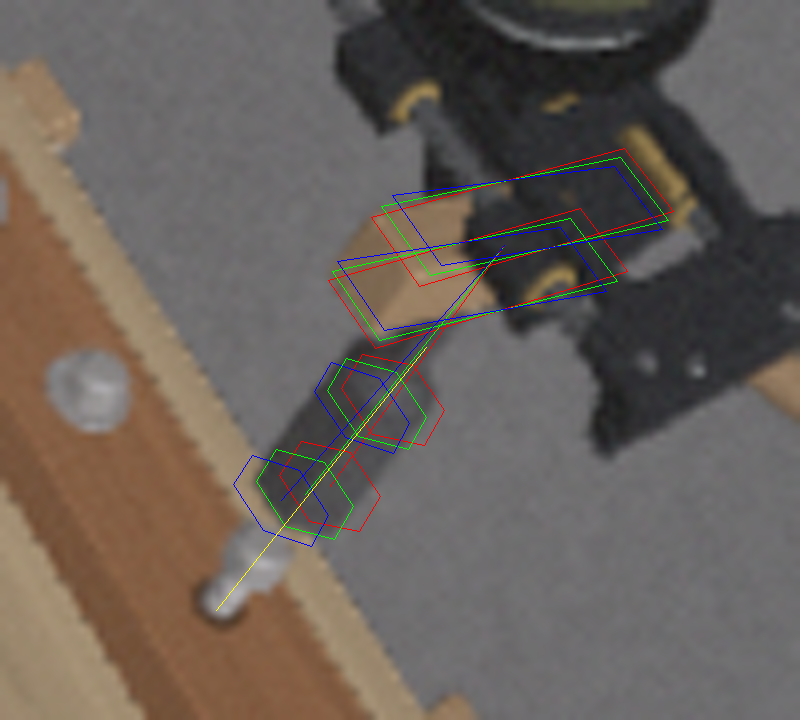

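The green overlay (30° tilt) matches the tube outline, and its axis falls on the screw's axis line. I go to just above the head and check again.

```bash
python3 -m creep '[[255,-0.005,0.002,0.009,0],[255,-0.0111,0.002,0.0213,0],[255,-0.0111,0.002,0.0213,0],[255,-0.0111,0.002,0.0213,0]]' 20; python3 - <<'E'
from h import *
A=snap("scene");s=telemetry.get_state();T=Ro.from_quat(s["eef_rot"]).as_matrix()
print(s["tool_pos"].round(4),s["eef_rot"].round(4),s["clock"],s["contact_force"].round(2))
g=s["tool_pos"]+T@np.array([0,0,-.010]); y=T[:,1]; xr=-T[:,0]
it=[]
for th,c in [(30,(0,255,0))]:
    a=np.radians(th);u=np.cos(a)*np.array([0,0,1])-np.sin(a)*xr
    it+=[(l,c) for l in keymodel(g,u,y)]
    L=np.array([.6195,.2229,.1181]);d=(g-.119*u)-L
    xs=np.cross(y,u);print("mouth rel lag_top: x,y,u",(d@xs).round(4),(d@y).round(4),(d@u).round(4))
ov(A,(235,220,80,72),10,[],"pics/o9a.png")
ov(A,(235,220,80,72),10,it,"pics/o9.png")
E
```

```text
clock: 10.75
tool_pos: [0.5576, 0.2223, 0.2146]
eef_rot: [-0.018, 1.0, -0.0, -0.0]
contact_force: [-0.4, -0.4, -2.3]
opening: 0.27
[0.5577 0.2225 0.2149] [-1.780e-02  9.998e-01  1.000e-04 -0.000e+00] 10.8 [-0.47 -0.3  -2.36]
mouth rel lag_top: x,y,u -0.0001 0.0018 0.0044
```

View pics/o9.png

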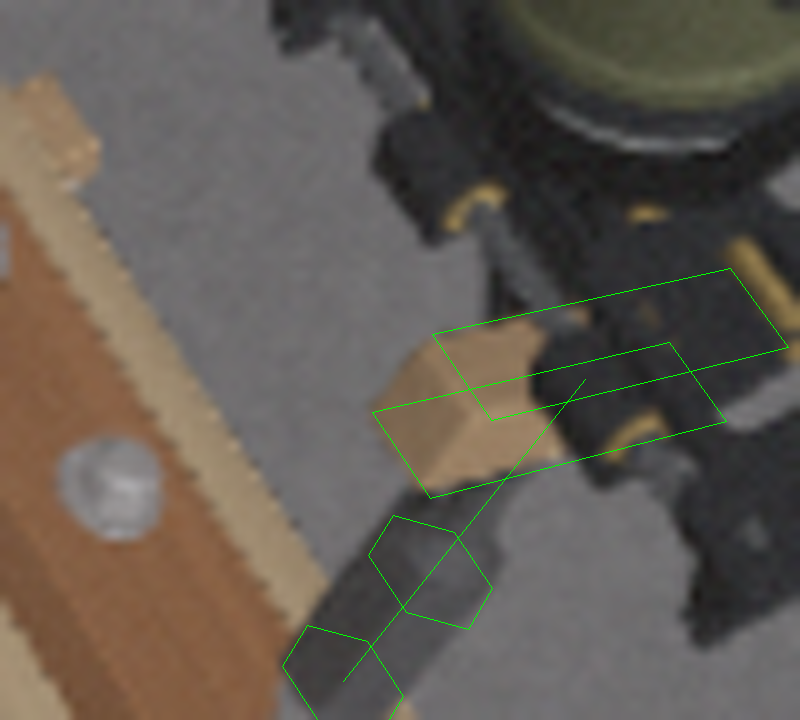

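View pics/o9a.png

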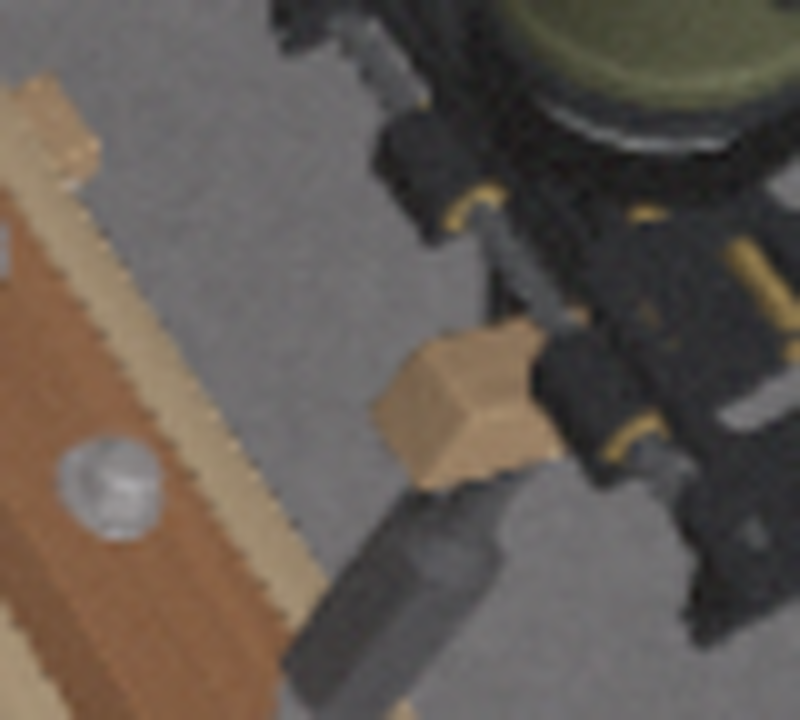

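```bash
python3 - <<'E'
from h import *
A=snap("scene");s=telemetry.get_state();T=Ro.from_quat(s["eef_rot"]).as_matrix()
g=s["tool_pos"]+T@np.array([0,0,-.010]); y=T[:,1]; xr=-T[:,0]
it=[]
a=np.radians(30);u=np.cos(a)*np.array([0,0,1])-np.sin(a)*xr
it+=[(l,(0,255,0)) for l in keymodel(g,u,y)]
L=np.array([.6195,.2229,.1181]);x=np.cross(y,u)
for h in (-.0025,-.0115): it.append(([L+h*u+.011*(np.cos(q)*x+np.sin(q)*y) for q in np.radians(np.arange(30,391,60))],(0,255,255)))
it.append(([L,L-.0335*u],(0,255,255)))
ov(A,(245,265,50,45),16,it,"pics/o10.png")
ov(A,(245,265,50,45),16,[],"pics/o10a.png")
E
```

```text
(no output)
```

View pics/o10.png

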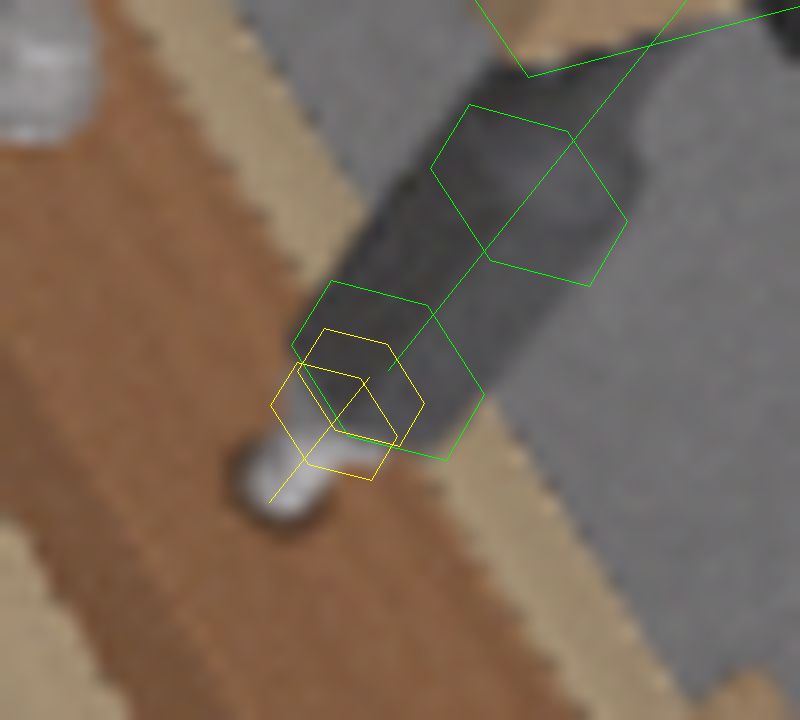

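View pics/o10a.png

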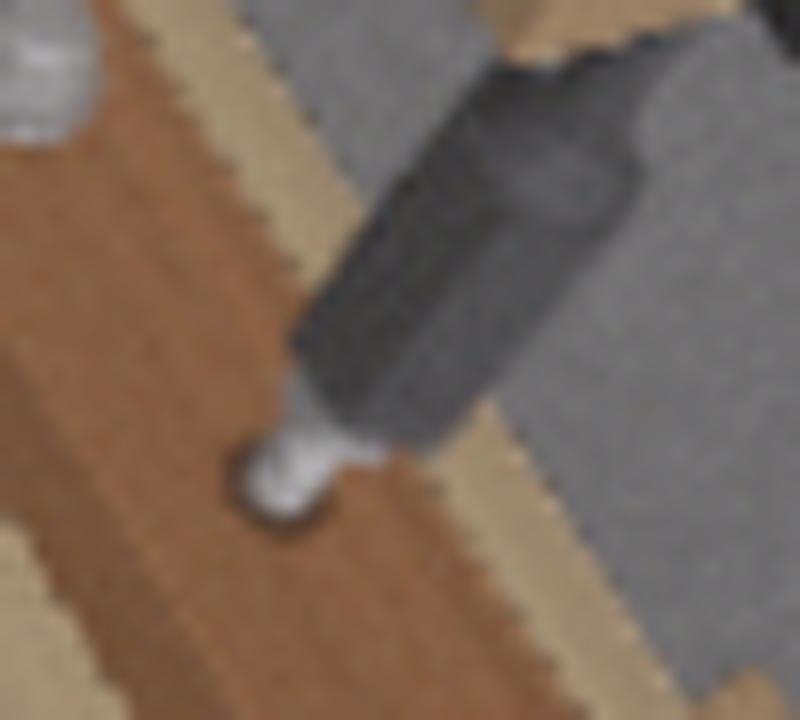

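```bash
python3 - <<'E'
from h import *
A=snap("scene");W=snap("wrist");s=telemetry.get_state();T=Ro.from_quat(s["eef_rot"]).as_matrix()
g=s["tool_pos"]+T@np.array([0,0,-.010]); y=T[:,1]; xr=-T[:,0]
it=[]
for th,c in [(26,(0,0,255)),(30,(0,255,0)),(34,(255,0,0))]:
    a=np.radians(th);u=np.cos(a)*np.array([0,0,1])-np.sin(a)*xr
    M=keymodel(g,u,y); it+=[(M[3],c)]
    print(th,"scene tube dir px",[ (lambda d:(d/np.linalg.norm(d)).round(3))(np.subtract(*proj(*A[1:],np.array([M[0][i],M[1][i]])))) for i in (2,5)])
ov(W,(180,130,150,135),5,it,"pics/o11.png")
im=A[0]["image"];c=cv2.resize(im[262:300,250:295],None,fx=16,fy=16,interpolation=cv2.INTER_CUBIC);cv2.imwrite("pics/o11a.png",c)
np.savez("tubeimg.npz",im=im)
E
```

```text
26 scene tube dir px [array([-0.604,  0.797]), array([-0.585,  0.811])]
30 scene tube dir px [array([-0.633,  0.774]), array([-0.618,  0.786])]
34 scene tube dir px [array([-0.66 ,  0.752]), array([-0.646,  0.763])]
```

View pics/o11.png

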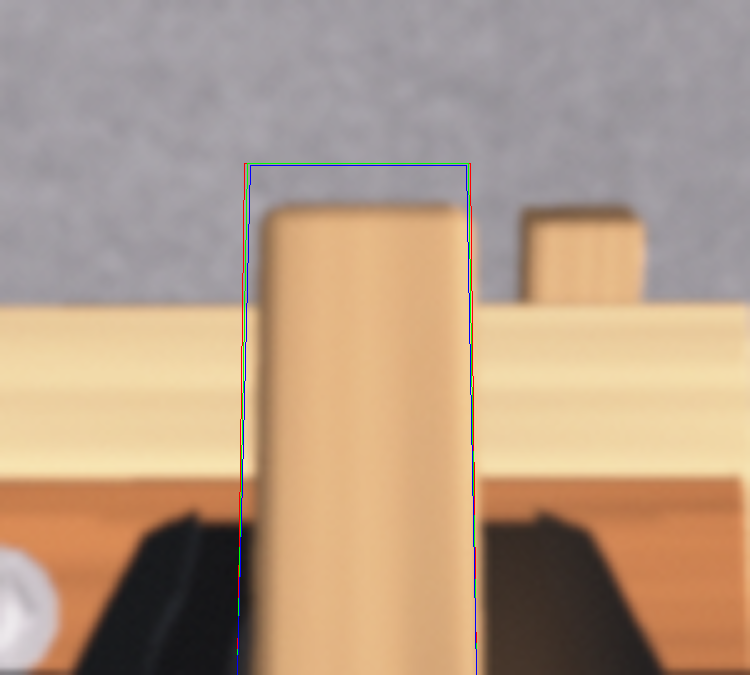

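View pics/o11a.png

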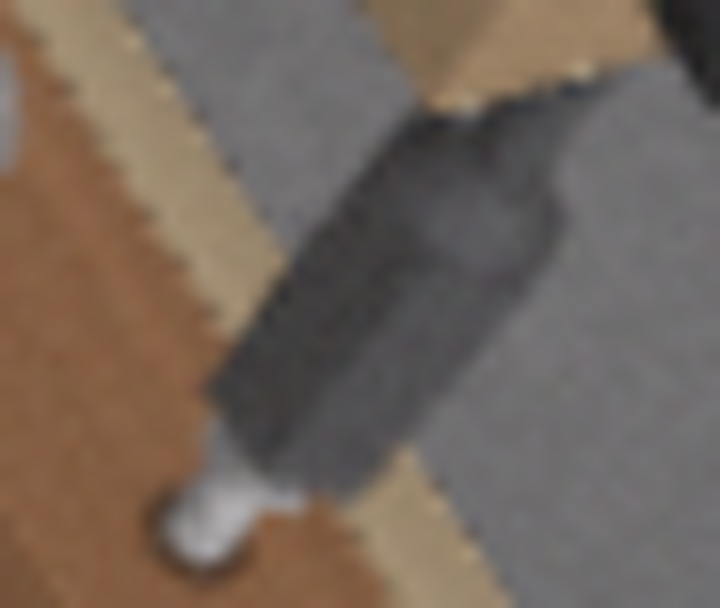

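```bash
cat > fit.py <<'E'
from h import *
from scipy.optimize import least_squares
A=snap("scene");W=snap("wrist");s=telemetry.get_state();T=Ro.from_quat(s["eef_rot"]).as_matrix()
def pose(p):
    th,dx,dy,dz=p
    a=np.radians(th*10);y=T[:,1];xr=-T[:,0];u=np.cos(a)*np.array([0,0,1])-np.sin(a)*xr
    g=s["tool_pos"]+T@np.array([dx*.01,dy*.01,-.010+dz*.01]);return g,u,y
off=np.array([250,262])-.5
P=lambda a:np.array(a)/16+off
def res(p):
    g,u,y=pose(p);M=keymodel(g,u,y)
    q=proj(*A[1:],np.array(M[0]));
    r=[]
    for o in [P((208,392)),P((270,475)),P((355,500))]:
        d=q[:6]-o;r+=list(d[np.argmin((d**2).sum(1))])
    # silhouette direction left: points on line
    m0,m1=np.array(M[0]),np.array(M[1]); i=np.argmin(((q[:6]-P((208,392)))**2).sum(1))
    e=proj(*A[1:],np.array([m0[i],m1[i]]));d=(e[1]-e[0])/np.linalg.norm(e[1]-e[0]);n=np.array([-d[1],d[0]])
    r.append(2*float((P((415,110))-P((208,392)))@n))
    ww=proj(*W[1:],np.array(M[3]))[:,1].min(); r.append((ww-171.2)/2)
    return np.array(r+[ (p[2])*3,p[3]*1.5])
o=least_squares(res,[3,0,0,0]);print(o.x.round(3),res(o.x).round(2))
g,u,y=pose(o.x);x=np.cross(y,u)
for L in ([.6195,.2222,.1181],[.6195,.2229,.1181]):
    d=(g-.119*u)-np.array(L); print("mouth rel lag_top x',y,u",(d@x).round(4),(d@y).round(4),(d@u).round(4))
# scene-only lag head: ray + direction
ra=ray(*A[1:],266.8,287.7)
print("g",g.round(4),"mouth",(g-.119*u).round(4))
q0=proj(*A[1:],g-.119*u);print("mouth px",q0, "axis px",proj(*A[1:],g-.16*u))
E
python3 fit.py
```

```text
[ 2.726 -0.455 -0.134 -0.177] [-0.08 -0.18 -0.36  0.31  0.56  0.13 -0.09 -0.01 -0.4  -0.27]
mouth rel lag_top x',y,u -0.0009 0.0011 0.004
mouth rel lag_top x',y,u -0.0009 0.0004 0.004
g [0.5624 0.2212 0.227 ] mouth [0.6168 0.2232 0.1212]
mouth px [268.62855537 287.21617404] axis px [261.5853188  296.54562613]
```

The fit puts the key at 27° tilt, with its mouth 4 mm above the head and within about 1.5 mm laterally. I ease it on and watch the force.

```bash
python3 -m creep '[[255,-0.0028,-0.0012,0.003,0],[255,-0.0046,-0.0012,0.0066,0],[255,-0.005,-0.0012,0.010,0],[255,-0.005,-0.0012,0.010,0]]' 20; python3 - <<'E'
from h import *
A=snap("scene");s=telemetry.get_state()
print(s["tool_pos"].round(4),s["clock"],s["contact_force"].round(2),s["moment"].round(3))
ov(A,(245,255,50,45),16,[],"pics/o12.png")
E
```

```text
clock: 11.55
tool_pos: [0.5628, 0.2209, 0.2043]
eef_rot: [-0.018, 1.0, -0.0, -0.0]
contact_force: [0.3, -1.0, -2.4]
opening: 0.269
[0.5629 0.2211 0.2045] 11.6 [ 0.36  0.39 -2.99] [-0.022  0.056 -0.013]
```

View pics/o12.png

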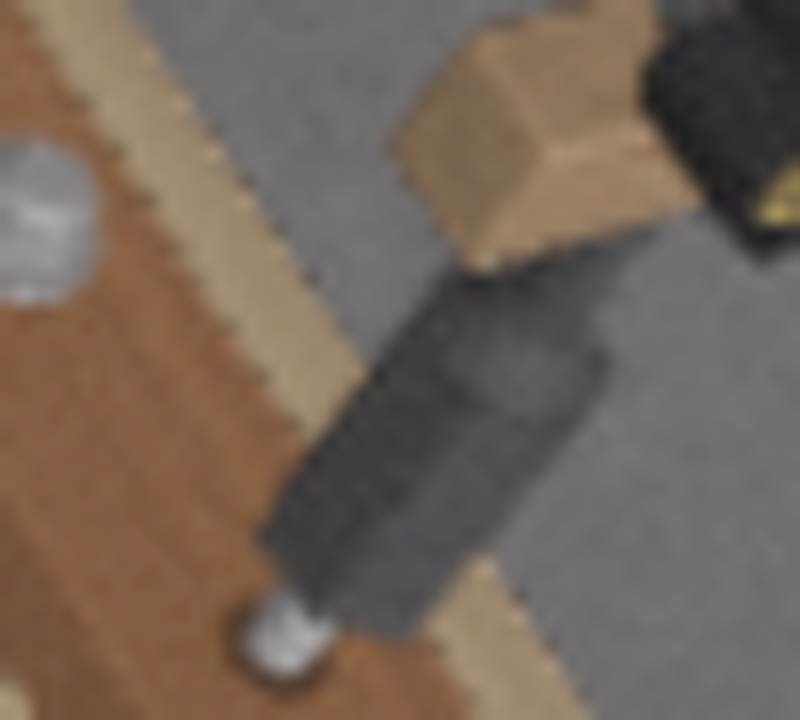

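Force is still near zero and the head is entering the socket. I continue to full depth while swinging to 30°.

```bash
python3 -m creep '[[255,-0.0006,0,0.004,0],[255,-0.0011,0,0.008,0],[255,-0.0011,0,0.0106,0],[255,-0.0011,0,0.0106,0]]' 20; python3 - <<'E'
from h import *
A=snap("scene");s=telemetry.get_state();T=Ro.from_quat(s["eef_rot"]).as_matrix()
print(s["tool_pos"].round(4),s["clock"],s["contact_force"].round(2),s["moment"].round(3))
g=s["tool_pos"]+T@np.array([-.0045,0,-.012]); y=T[:,1]; xr=-T[:,0]
it=[]
for th,c in [(27,(0,0,255)),(30,(0,255,0))]:
    a=np.radians(th);u=np.cos(a)*np.array([0,0,1])-np.sin(a)*xr
    it+=[(l,c) for l in keymodel(g,u,y)]
ov(A,(245,255,50,45),16,it,"pics/o13.png")
E
```

```text
clock: 12.1
tool_pos: [0.563, 0.222, 0.1953]
eef_rot: [-0.018, 1.0, 0.0, -0.0]
contact_force: [-4.0, -1.3, 7.2]
opening: 0.271
[0.5631 0.222  0.1954] 12.15 [-4.06 -0.31  5.9 ] [-0.165  0.68  -0.038]
```

View pics/o13.png

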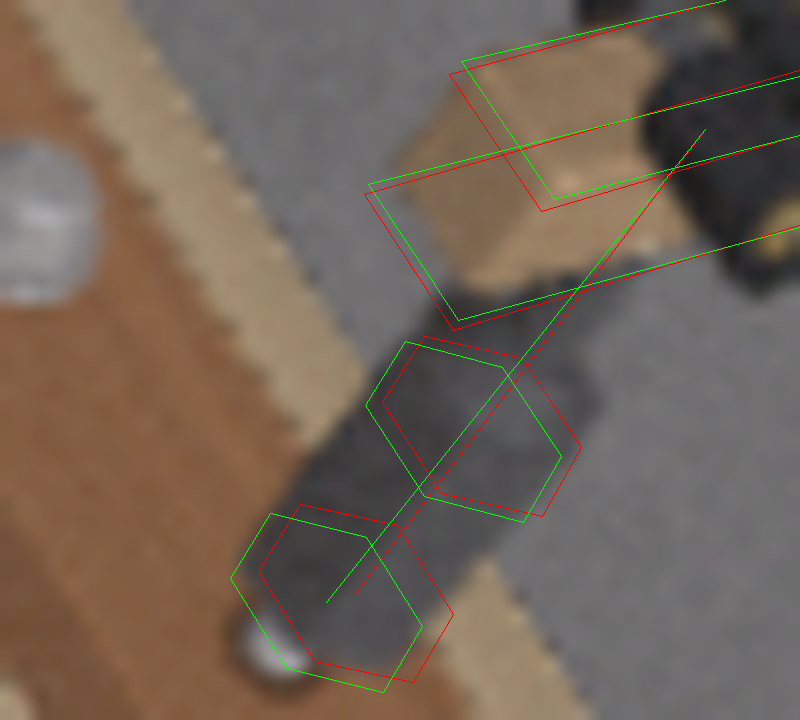

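```bash
python3 - <<'E'
from h import *
A=snap("scene");W=snap("wrist")
cv2.imwrite("pics/o14.png",cv2.resize(A[0]["image"][255:300,250:300],None,fx=16,fy=13.3,interpolation=cv2.INTER_LANCZOS4))
ov(W,(180,130,150,135),5,[],"pics/o14w.png")
print(telemetry.get_state()["contact_force"],telemetry.get_state()["clock"])
E
```

```text
[-4.36026682 -0.45771318  5.91027476] 12.25
```

View pics/o14.png

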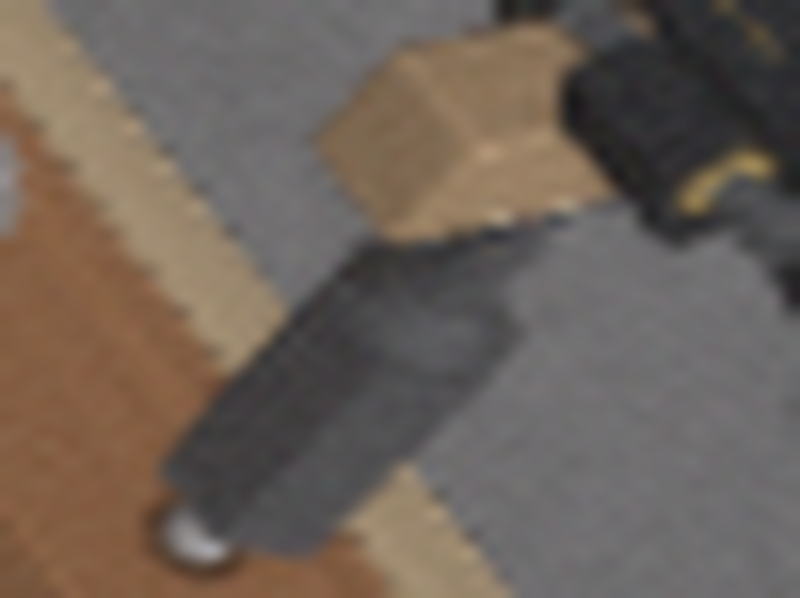

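View pics/o14w.png

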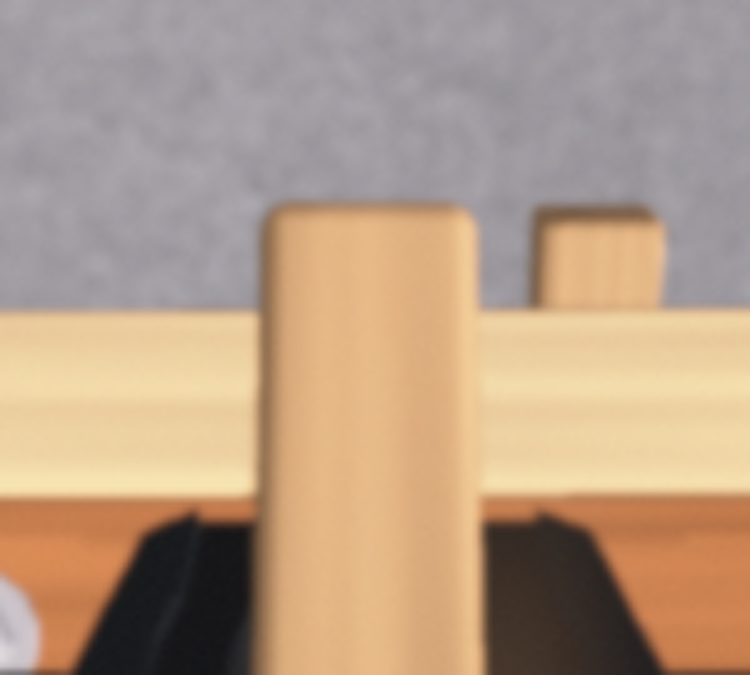

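```bash
cat > fit2.py <<'E'
from h import *
from scipy.optimize import least_squares
A=snap("scene");s=telemetry.get_state();T=Ro.from_quat(s["eef_rot"]).as_matrix()
sc=np.array([16,13.3]);P=lambda a:np.array(a)/sc+np.array([250,255])-.5
def pose(p):
    a=np.radians(p[0]*10);y=T[:,1];xr=-T[:,0];u=np.cos(a)*np.array([0,0,1])-np.sin(a)*xr
    return s["tool_pos"]+T@np.array([p[1]*.01,p[2]*.01,-.010+p[3]*.01]),u,y
def pts(p):
    g,u,y=pose(p);x=np.cross(y,u);M=keymodel(g,u,y)
    q=list(proj(*A[1:],np.array(M[0][:6])))
    hnd=[g+.05*x+sy*.0115*y+sz*.0135*u for sy,sz in [(-1,-1),(1,-1),(1,1),(-1,1)]]
    return np.array(q),proj(*A[1:],np.array(hnd))
OM=[P((165,470)),P((225,540)),P((305,550))]; OH=[P((320,145)),P((392,238)),P((480,150)),P((403,48))]
def res(p,w=True):
    q,h=pts(p);r=[]
    for o,pp in [(o,q) for o in OM]+[(o,h) for o in OH]:
        d=pp-o;r+=list(d[np.argmin((d**2).sum(1))])
    return np.array(r+[p[2]*3])
o=least_squares(res,[2.8,-.4,0,0]);print(o.x.round(3),np.round(res(o.x),2))
g,u,y=pose(o.x);x=np.cross(y,u)
d=(g-.102*u)-np.array([.6195,.2225,.1181]);print("seat rel lag_top",(d@x).round(4),(d@y).round(4),(d@u).round(4),"g",g.round(4))
E
python3 fit2.py
```

```text
[ 3.015 -0.093 -0.133 -0.163] [-0.04 -0.26 -0.27  0.12  0.78  0.87 -0.71 -0.49  0.18  0.66  0.48 -0.07
 -0.25 -0.58 -0.4 ]
seat rel lag_top -0.0033 0.0002 0.0027 g [0.5641 0.2207 0.207 ]
```

The fit gives 30° tilt with the seat about 3 mm from the screw's top, and the contact force is axial. I press a little more with a small yaw wiggle to make sure of full depth.

```bash
python3 -m creep '[[255,-0.0005,0,0.001,3],[255,-0.001,0,0.002,-3],[255,-0.001,0,0.002,3],[255,-0.001,0,0.002,0],[255,-0.001,0,0.002,0]]' 20; python3 - <<'E'
from h import *
A=snap("scene");W=snap("wrist");s=telemetry.get_state();print(s["tool_pos"].round(4),s["clock"],s["contact_force"].round(2),s["moment"].round(3))
cv2.imwrite("pics/o15.png",cv2.resize(A[0]["image"][255:300,250:300],None,fx=16,fy=13.3,interpolation=cv2.INTER_LANCZOS4))
ov(W,(180,130,150,135),5,[],"pics/o15w.png")
L=np.array([.6195,.2225,.1181]);b=np.radians(2.1);u=np.array([-.5*np.cos(b),-.5*np.sin(b),.866])
q=(proj(*A[1:],np.array([L,L-.017*u,L-.0335*u]))+.5-[250,255])*[16,13.3];print(q.round(0))
E
```

```text
clock: 12.92
tool_pos: [0.5626, 0.222, 0.1938]
eef_rot: [-0.018, 1.0, -0.0, -0.002]
contact_force: [-8.8, -1.2, 12.6]
opening: 0.271
[0.5626 0.222  0.1938] 13.025 [-8.48 -1.84 11.09] [-0.301  1.656 -0.125]
[[288. 445.]
 [237. 498.]
 [188. 549.]]
```

View pics/o15.png

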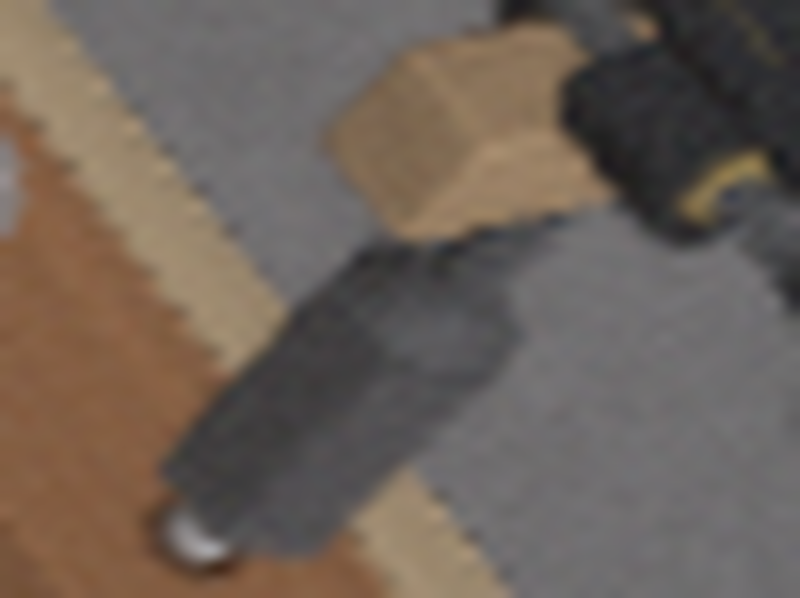

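View pics/o15w.png

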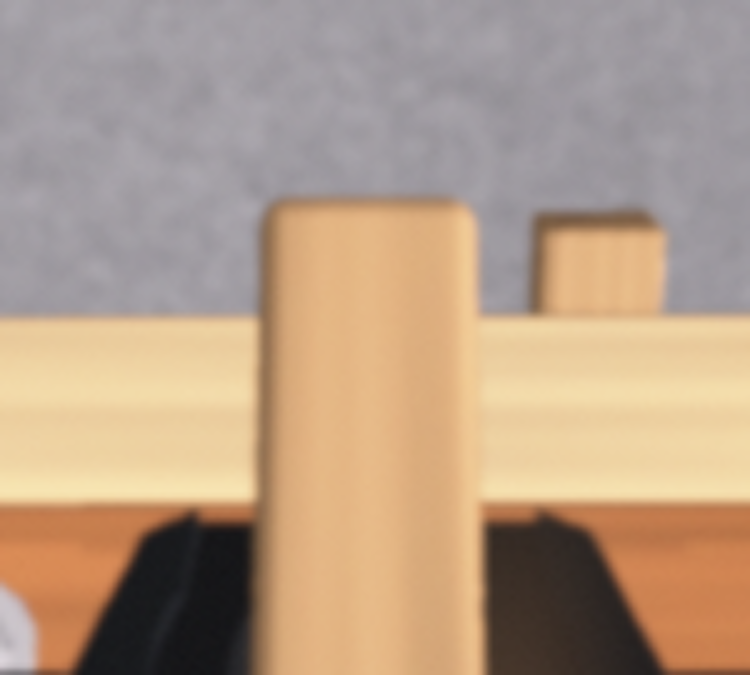

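The mouth-to-ledge distance in the image (5.0 px against 4.9 predicted) and the purely axial resistance show the key bottomed on the head. I ease the pressure off a little and start turning clockwise (+yaw), slowly.

```bash
python3 -m creep '[[255,0.0005,0,-0.001,0],[255,0.0005,0,-0.001,0],[255,0.0005,0,-0.001,2.8],[255,0.0005,0,-0.001,5.6],[255,0.0005,0,-0.001,8.4],[255,0.0005,0.0005,-0.001,11.2],[255,0.0005,0.0005,-0.001,14],[255,0.0005,0.0005,-0.001,16.8],[255,0.0005,0.001,-0.001,19.6],[255,0.0005,0.001,-0.001,22.4]]' 20; python3 - <<'E'
from h import *
A=snap("scene");W=snap("wrist");s=telemetry.get_state();print(s["tool_pos"].round(4),s["eef_rot"].round(3),s["clock"],s["contact_force"].round(2),s["moment"].round(3),s["opening"]*88)
cv2.imwrite("pics/o16.png",cv2.resize(A[0]["image"][255:300,250:300],None,fx=16,fy=13.3,interpolation=cv2.INTER_LANCZOS4))
cv2.imwrite("pics/w16.png",W[0]["image"])
E
```

```text
clock: 14.28
tool_pos: [0.5648, 0.2288, 0.1954]
eef_rot: [0.175, 0.985, 0.005, 0.001]
contact_force: [-2.3, 5.9, 5.3]
opening: 0.285
[0.5649 0.2285 0.1954] [0.175 0.985 0.005 0.001] 14.375 [-2.08  6.    5.15] [1.705 0.23  0.459] 25.072027032741275
```

View pics/o16.png

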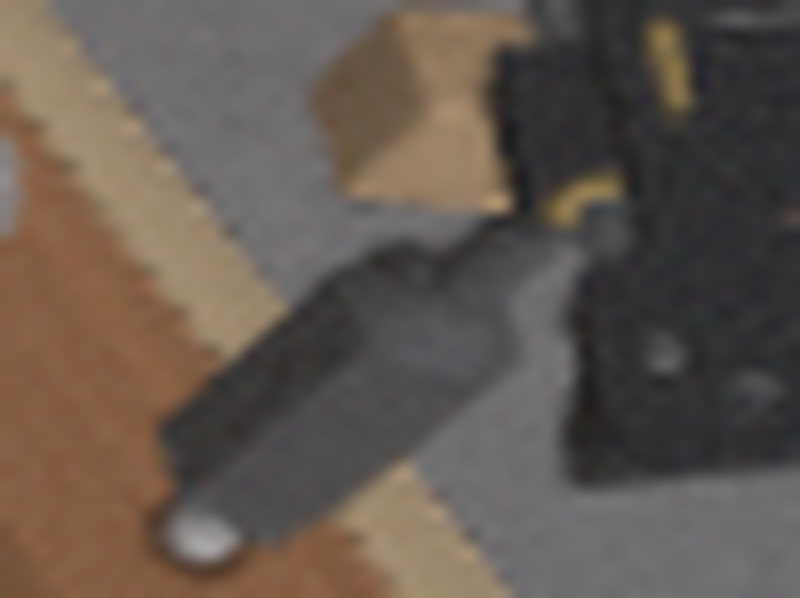

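View pics/w16.png

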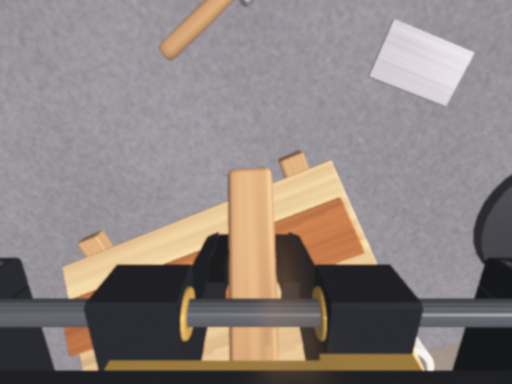

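The hand has deflected about 6 mm with a 6 N side load: the 20 N grip resists the handle's sideways tilt between the pads. I lower the grip to 8 N so the handle can tilt, and watch it re-centre.

```bash
python3 -m creep '[[255,0,0,0,0],[255,0,0,0,0]]' 8; python3 - <<'E'
from h import *
s=telemetry.get_state();print(s["tool_pos"].round(4),s["eef_rot"].round(3),s["clock"],s["contact_force"].round(2),s["moment"].round(3),s["opening"]*88)
E
```

```text
clock: 14.62
tool_pos: [0.5642, 0.2232, 0.1938]
eef_rot: [0.176, 0.984, 0.001, 0.0]
contact_force: [-2.3, 1.5, 3.9]
opening: 0.31
[0.5642 0.2232 0.1938] [0.176 0.984 0.001 0.   ] 14.625 [-2.33  1.54  3.94] [0.68  0.402 0.14 ] 27.256791817526754
```

That works: y is back at 0.223, side force 1.5 N, opening 27 mm (handle tilting between the pads). I continue at 8 N.

```bash
python3 -m creep '[[255,0,0,0,2.8],[255,0,0,0,5.6],[255,0,0,0,8.4],[255,0,0,0,11.2],[255,0,0,0,14],[255,0,0,0,16.8],[255,0,0,0,19.6],[255,0,0,0,22.4],[255,0,0,0,22.4]]' 8; python3 - <<'E'
from h import *
A=snap("scene");W=snap("wrist");s=telemetry.get_state();print(s["tool_pos"].round(4),s["eef_rot"].round(3),s["clock"],s["contact_force"].round(2),s["moment"].round(3),s["opening"]*88)
cv2.imwrite("pics/o17.png",cv2.resize(A[0]["image"][250:300,245:300],None,fx=14,fy=12,interpolation=cv2.INTER_LANCZOS4))
cv2.imwrite("pics/w17.png",W[0]["image"])
E
```

```text
clock: 15.75
tool_pos: [0.5645, 0.2222, 0.1933]
eef_rot: [0.365, 0.931, -0.0, 0.0]
contact_force: [1.5, 1.4, -1.2]
opening: 0.35
[0.5645 0.2222 0.1933] [ 0.365  0.931 -0.     0.   ] 15.85 [ 1.35  2.42 -1.06] [ 0.575 -0.46   0.191] 30.874378733050897
```

View pics/o17.png

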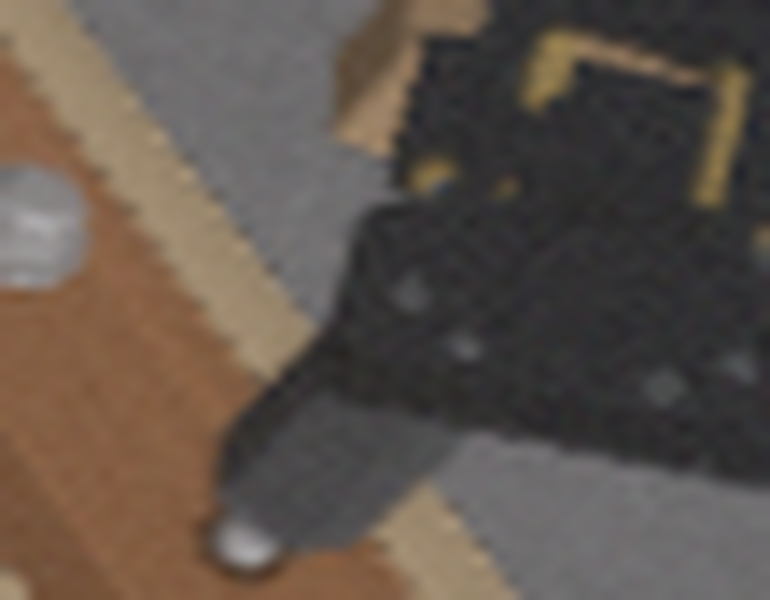

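View pics/w17.png

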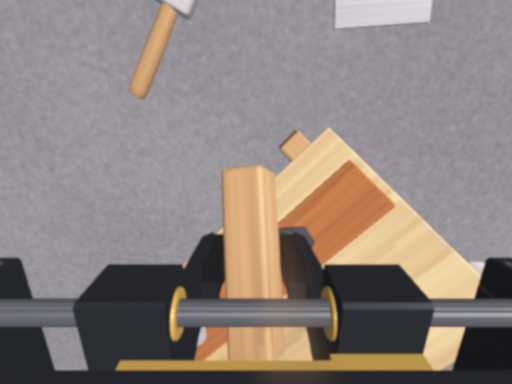

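The handle follows the hand to 45° yaw, and the wrist view shows it tilted between the pads. Forces are small and the key is still down. I continue, pressing slightly.

```bash
python3 -m creep '[[255,-0.0003,0.0003,0.0006,0],[255,-0.0006,0.0006,0.0014,2.8],[255,-0.0006,0.0006,0.0014,5.6],[255,-0.0006,0.0006,0.0014,8.4],[255,-0.0006,0.0006,0.0014,11.2],[255,-0.0006,0.0006,0.0014,14],[255,-0.0006,0.0006,0.0014,14]]' 8; python3 - <<'E'
from h import *
A=snap("scene");W=snap("wrist");s=telemetry.get_state();print(s["tool_pos"].round(4),s["eef_rot"].round(3),s["clock"],s["contact_force"].round(2),s["moment"].round(3),s["opening"]*88,s["q"].round(2))
cv2.imwrite("pics/o18.png",np.hstack([cv2.resize(A[0]["image"][250:300,245:300],(440,400),interpolation=cv2.INTER_LANCZOS4),cv2.resize(W[0]["image"][130:384,150:350],(315,400))]))
E
```

```text
clock: 16.73
tool_pos: [0.5653, 0.2223, 0.1919]
eef_rot: [0.476, 0.88, -0.0, 0.0]
contact_force: [0.4, 1.8, 1.8]
opening: 0.364
[0.5653 0.2222 0.1919] [ 0.475  0.88  -0.     0.   ] 16.825 [-0.59  1.32  1.68] [ 0.363 -0.112  0.17 ] 32.530223176115136 [-0.42  0.72 -0.05  1.67  0.05  0.75  0.08]
```

View pics/o18.png

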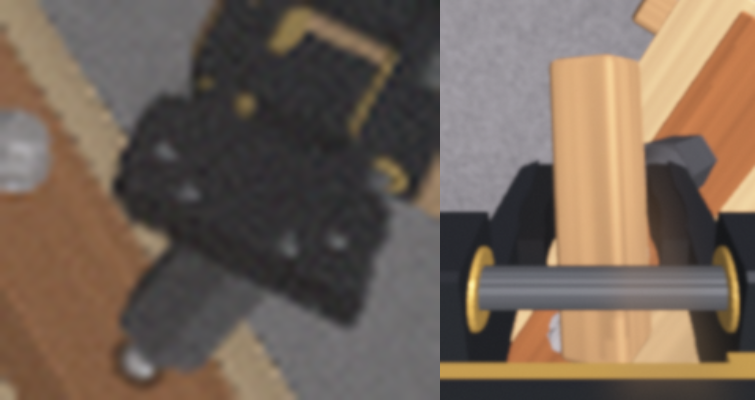

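```bash
python3 -m creep '[[255,0,0,0.0004,2.8],[255,0,0,0.0004,5.6],[255,0,0,0.0004,8.4],[255,0,0,0.0004,11.2],[255,0,0,0.0004,14],[255,0,0,0.0004,14]]' 8; python3 - <<'E'
from h import *
A=snap("scene");W=snap("wrist");s=telemetry.get_state();print(s["tool_pos"].round(4),s["eef_rot"].round(3),s["clock"],s["contact_force"].round(2),s["moment"].round(3),s["opening"]*88)
cv2.imwrite("pics/o19.png",np.hstack([cv2.resize(A[0]["image"][250:300,245:300],(440,400),interpolation=cv2.INTER_LANCZOS4),cv2.resize(W[0]["image"][130:384,150:350],(315,400))]))
E
```

```text
clock: 17.58
tool_pos: [0.5653, 0.2222, 0.1914]
eef_rot: [0.579, 0.815, -0.0, 0.0]
contact_force: [0.5, 1.2, 0.1]
opening: 0.374
[0.5653 0.2222 0.1915] [ 0.579  0.815 -0.     0.   ] 17.675 [ 1.94  0.92 -0.28] [ 0.286 -0.367  0.062] 33.1208281447157
```

View pics/o19.png

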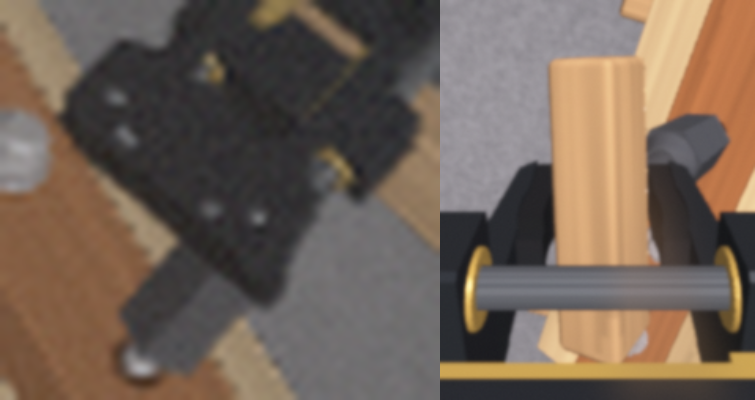

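```bash
python3 -m creep '[[255,-0.0002,0.0006,0.001,2.8],[255,-0.0002,0.0006,0.001,5.6],[255,-0.0002,0.0006,0.001,8.4],[255,-0.0002,0.0006,0.001,11.2],[255,-0.0002,0.0006,0.001,14],[255,-0.0002,0.0006,0.001,16.8],[255,-0.0002,0.0006,0.001,16.8]]' 8; python3 - <<'E'
from h import *
A=snap("scene");W=snap("wrist");s=telemetry.get_state();print(s["tool_pos"].round(4),s["eef_rot"].round(3),s["clock"],s["contact_force"].round(2),s["moment"].round(3),s["opening"]*88)
cv2.imwrite("pics/o20.png",np.hstack([cv2.resize(A[0]["image"][250:300,245:300],(440,400),interpolation=cv2.INTER_LANCZOS4),cv2.resize(W[0]["image"][130:384,150:350],(315,400))]))
E
```

```text
clock: 18.55
tool_pos: [0.5657, 0.2223, 0.1904]
eef_rot: [0.692, 0.722, -0.0, 0.0]
contact_force: [-1.1, 0.3, 2.5]
opening: 0.379
[0.5658 0.2223 0.1905] [ 0.692  0.722 -0.     0.   ] 18.65 [-0.26  0.19  2.39] [0.173 0.131 0.091] 33.55426963058054
```

View pics/o20.png

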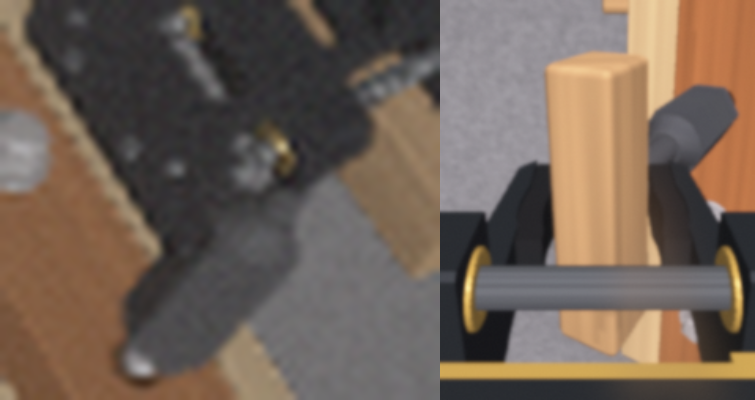

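About 90° of yaw so far. I add a margin for the 15° play.

```bash
python3 -m creep '[[255,0,0.0003,0.0005,2.8],[255,0,0.0003,0.0005,5.6],[255,0,0.0003,0.0005,8.4],[255,0,0.0003,0.0005,11.2],[255,0,0.0003,0.0005,14],[255,0,0.0003,0.0005,16.8],[255,0,0.0003,0.0005,19.6],[255,0,0.0003,0.0005,19.6]]' 8; python3 - <<'E'
from h import *
A=snap("scene");W=snap("wrist");s=telemetry.get_state();T=Ro.from_quat(s["eef_rot"]).as_matrix();print(s["tool_pos"].round(4),s["eef_rot"].round(3),s["clock"],s["contact_force"].round(2),s["moment"].round(3),s["opening"]*88)
cv2.imwrite("pics/o21w.png",cv2.resize(W[0]["image"][130:384,120:400],(560,508)))
L=np.array([.6195,.2225,.1175]);b=np.radians(2.1);u=np.array([-.5*np.cos(b),-.5*np.sin(b),.866])
it=[([L-.0335*u,L+.1*u],(0,255,255))]
ov(A,(235,235,75,65),10,it,"pics/o21.png")
E
```

```text
clock: 19.65
tool_pos: [0.5662, 0.2223, 0.1899]
eef_rot: [0.805, 0.593, 0.0, 0.0]
contact_force: [-0.6, 0.7, 0.3]
opening: 0.37
[0.5662 0.2222 0.1899] [0.805 0.594 0.    0.   ] 19.75 [ 0.03  1.46 -1.43] [0.123 0.032 0.166] 32.83991713637667
```

View pics/o21.png

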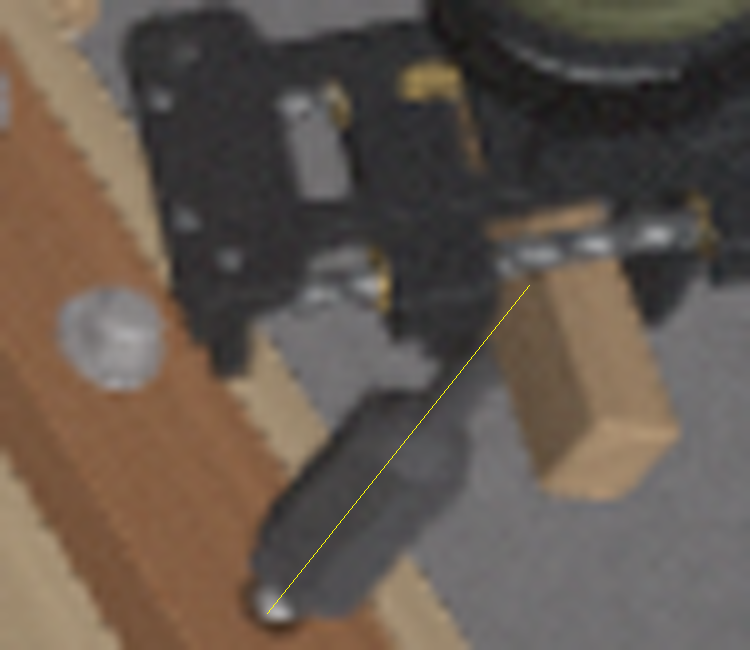

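View pics/o21w.png

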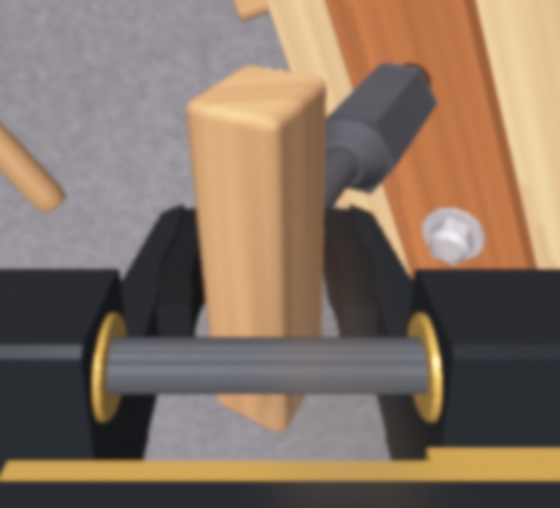

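The tube's edges run parallel to the screw-axis line, so the key is square. It is still down, and the yaw is 109°. Pulling off here would let the side-tilted key snap straight in the pads. I keep turning clockwise to 180°, where the handle lies flat in the jaws again.

```bash
python3 -m creep '[[255,0,0.0002,0.0003,3],[255,0,0.0002,0.0003,6],[255,0,0.0004,0.0005,9],[255,0,0.0004,0.0005,12],[255,0,0.0004,0.0005,15],[255,0,0.0004,0.0005,18],[255,0,0.0004,0.0007,21],[255,0,0.0004,0.0007,24],[255,0,0.0004,0.0007,27],[255,0,0.0004,0.0007,30]]' 8; python3 - <<'E'
from h import *
A=snap("scene");W=snap("wrist");s=telemetry.get_state();print(s["tool_pos"].round(4),s["eef_rot"].round(3),s["clock"],s["contact_force"].round(2),s["moment"].round(3),s["opening"]*88,s["q"].round(2))
cv2.imwrite("pics/o22.png",np.hstack([cv2.resize(A[0]["image"][240:300,240:306],(440,400),interpolation=cv2.INTER_LANCZOS4),cv2.resize(W[0]["image"][130:384,150:350],(315,400))]))
E
```

```text
clock: 21.0
tool_pos: [0.567, 0.2222, 0.1892]
eef_rot: [0.931, 0.364, 0.0, 0.0]
contact_force: [2.2, 1.4, -2.2]
opening: 0.343
[0.5669 0.2221 0.1891] [0.931 0.365 0.    0.   ] 21.1 [ 1.91  0.99 -2.19] [ 0.056 -0.212  0.09 ] 30.19259501810636 [-0.65  0.75  0.36  1.68 -0.35  0.77 -0.95]
```

View pics/o22.png

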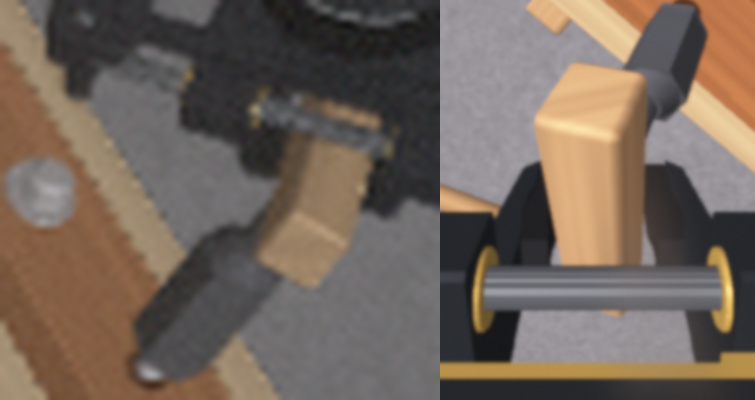

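```bash
python3 -m creep '[[255,0.0003,0.0003,0.001,3],[255,0.0003,0.0003,0.001,6],[255,0.0003,0.0003,0.001,9],[255,0.0003,0.0003,0.001,12],[255,0.0003,0.0003,0.001,15],[255,0.0003,0.0003,0.001,18],[255,0.0003,0.0003,0.001,21],[255,0.0003,0.0003,0.001,24],[255,0.0003,0.0003,0.001,27],[255,0.0003,0.0003,0.001,30]]' 8; python3 -m creep '[[255,0,0,0,3],[255,0,0,0,6],[255,0,0,0,9],[255,0,0,0,12],[255,0,0,0,12]]' 8; python3 - <<'E'
from h import *
A=snap("scene");W=snap("wrist");s=telemetry.get_state();print(s["tool_pos"].round(4),s["eef_rot"].round(3),s["clock"],s["contact_force"].round(2),s["moment"].round(3),s["opening"]*88,s["q"].round(2))
cv2.imwrite("pics/o23.png",np.hstack([cv2.resize(A[0]["image"][240:300,240:306],(440,400),interpolation=cv2.INTER_LANCZOS4),cv2.resize(W[0]["image"][130:384,150:350],(315,400))]))
E
```

```text
clock: 22.35
tool_pos: [0.567, 0.2217, 0.1883]
eef_rot: [0.994, 0.111, 0.0, 0.0]
contact_force: [-0.2, 0.3, -0.6]
opening: 0.288
clock: 22.98
tool_pos: [0.5666, 0.2224, 0.1883]
eef_rot: [1.0, 0.008, -0.0, -0.0]
contact_force: [-0.7, 0.4, -0.4]
opening: 0.277
[0.5667 0.2223 0.1883] [ 1.     0.008 -0.    -0.   ] 23.075 [-0.84  0.76 -0.19] [0.184 0.26  0.057] 24.10081607538632 [-0.75  0.8   0.57  1.69 -0.55  0.82 -1.49]
```

View pics/o23.png

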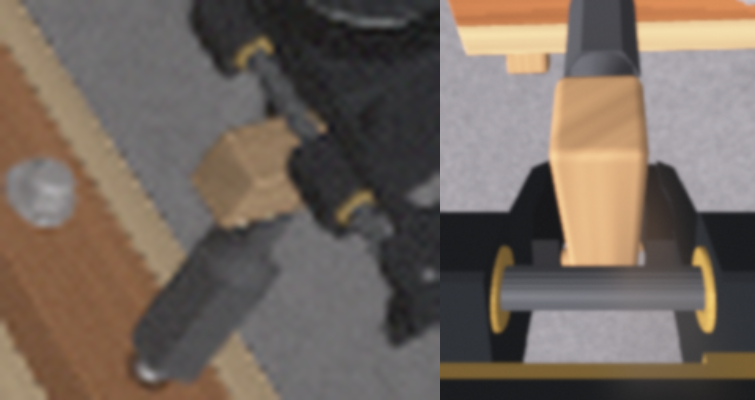

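The handle is flat in the jaws again (24.1 mm) at 180°. I grip firmer and draw the key off along the screw's axis.

```bash
python3 -m creep '[[255,0,0,0,0],[255,-0.003,0,-0.005,0],[255,-0.007,0,-0.012,0],[255,-0.012,0,-0.021,0],[255,-0.018,0.0005,-0.031,0],[255,-0.025,0.001,-0.043,0],[255,-0.035,0.001,-0.060,0],[255,-0.045,0.001,-0.078,0],[255,-0.045,0.001,-0.078,0]]' 14; python3 - <<'E'
from h import *
A=snap("scene");W=snap("wrist");B=snap("top");s=telemetry.get_state();print(s["tool_pos"].round(4),s["eef_rot"].round(3),s["clock"],s["contact_force"].round(2),s["moment"].round(3),s["opening"]*88)
cv2.imwrite("pics/o24.png",np.hstack([cv2.resize(A[0]["image"][220:310,240:339],(440,400),interpolation=cv2.INTER_LANCZOS4),cv2.resize(W[0]["image"],(350,262)) if 0 else cv2.resize(W[0]["image"][0:384,150:350],(208,400))]))
cv2.imwrite("pics/t24.png",B[0]["image"])
E
```

```text
clock: 24.2
tool_pos: [0.5221, 0.221, 0.2683]
eef_rot: [1.0, 0.008, 0.001, -0.001]
contact_force: [1.3, 0.4, -3.4]
opening: 0.269
[0.5218 0.2208 0.2661] [ 1.     0.007 -0.    -0.   ] 24.35 [ 0.78  0.57 -2.71] [ 0.006  0.267 -0.   ] 23.688791686680382
```

View pics/o24.png

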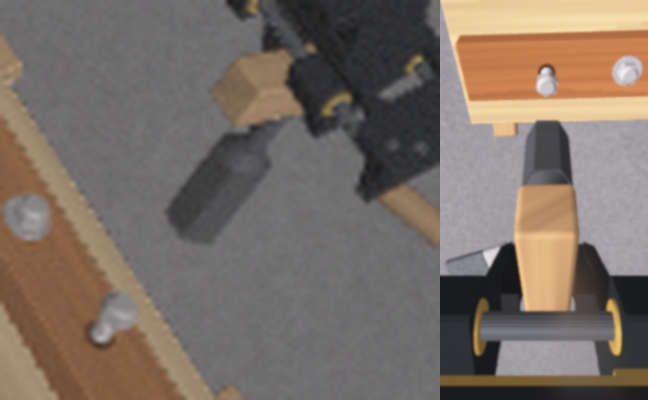

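View pics/t24.png

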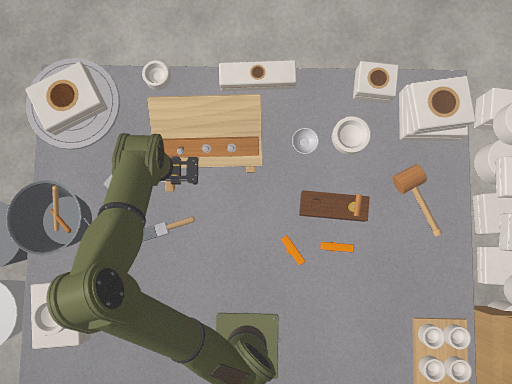

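The key is off and still tilted about 30° in the jaws. The proud screw stands, and the neighbours are undisturbed. I carry the key to the free bench at about (0.40, 0.05), short of touching down.

```bash
python3 -m creep '[[255,-0.02,0.03,0,0],[255,-0.05,0.07,0.01,0],[255,-0.08,0.11,0.04,0],[255,-0.105,0.145,0.07,0],[255,-0.122,0.171,0.10,0],[255,-0.122,0.171,0.13,0],[255,-0.122,0.171,0.145,0],[255,-0.122,0.171,0.145,0]]' 14; python3 - <<'E'
from h import *
A=snap("scene");s=telemetry.get_state();T=Ro.from_quat(s["eef_rot"]).as_matrix();print(s["tool_pos"].round(4),s["eef_rot"].round(3),s["clock"],s["contact_force"].round(2),s["moment"].round(3),s["opening"]*88)
g=s["tool_pos"]+np.array([0.002,0,.014]);y=np.array([0,1.,0])
it=[]
for th,c in [(25,(0,0,255)),(30,(0,255,0))]:
    a=np.radians(th);u=np.array([-np.sin(a),0,np.cos(a)]);it+=[(l,c) for l in keymodel(g,u,y)]
q=proj(*A[1:],g).astype(int);print(q)
ov(A,(q[0]-45,q[1]-30,90,75),8,it,"pics/o25.png")
E
```

```text
clock: 25.35
tool_pos: [0.4023, 0.0475, 0.1203]
eef_rot: [1.0, 0.007, -0.001, -0.0]
contact_force: [0.1, 0.8, -2.6]
opening: 0.274
[0.4026 0.0476 0.1209] [ 1.     0.007 -0.     0.   ] 25.4 [ 0.04  0.6  -3.34] [ 0.055  0.239 -0.031] 23.638874122675887
[304 198]
```

View pics/o25.png

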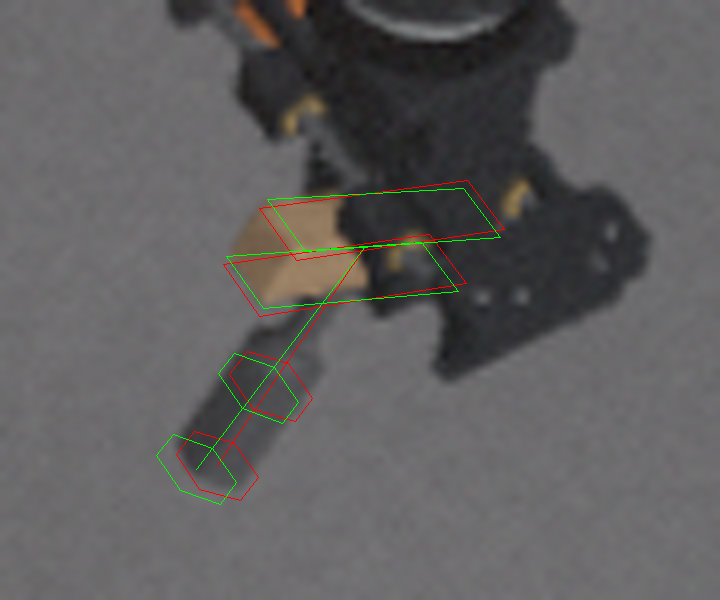

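```bash
python3 -m creep '[[255,0,0,0.01,0],[255,0,0,0.018,0],[255,0,0,0.024,0],[255,0,0,0.027,0],[255,0,0,0.027,0]]' 10; python3 - <<'E'
from h import *
s=telemetry.get_state();print(s["tool_pos"].round(4),s["clock"],s["contact_force"].round(2),s["moment"].round(3),s["opening"]*88)
E
```

```text
clock: 26.02
tool_pos: [0.4014, 0.0478, 0.0945]
eef_rot: [1.0, 0.007, -0.001, -0.0]
contact_force: [-2.1, 0.5, 2.7]
opening: 0.266
[0.4014 0.0478 0.0945] 26.025 [-2.12  0.51  2.72] [-0.101  0.647 -0.004] 23.431569122229014
```

Contact: about 5 N up at TCP z 0.0945. I roll the key upright over its lower rim by moving the handle along tool +x.

```bash
python3 -m creep '[[255,0.006,0,-0.002,0],[255,0.012,0,-0.004,0],[255,0.018,0,-0.0055,0],[255,0.024,0,-0.007,0],[255,0.031,0,-0.008,0],[255,0.038,0,-0.0085,0],[255,0.045,0,-0.009,0],[255,0.052,0,-0.009,0],[255,0.058,0,-0.0085,0],[255,0.058,0,-0.0085,0]]' 8; python3 - <<'E'
from h import *
A=snap("scene");W=snap("wrist");s=telemetry.get_state();print(s["tool_pos"].round(4),s["clock"],s["contact_force"].round(2),s["moment"].round(3),s["opening"]*88)
g=s["tool_pos"]+np.array([0.0,0,.016]);q=proj(*A[1:],g).astype(int)
it=[(l,(0,255,0)) for l in keymodel(g,np.array([0,0,1.]),np.array([0,1.,0]))]
ov(A,(q[0]-45,q[1]-30,90,75),8,it,"pics/o26.png");cv2.imwrite("pics/w26.png",W[0]["image"])
E
```

```text
clock: 27.28
tool_pos: [0.461, 0.0487, 0.1027]
eef_rot: [1.0, 0.007, 0.0, 0.0]
contact_force: [0.6, -0.9, -2.9]
opening: 0.27
[0.4601 0.0487 0.1027] 27.375 [ 0.75 -0.09 -2.29] [0.023 0.216 0.003] 23.859942305661594
```

View pics/o26.png

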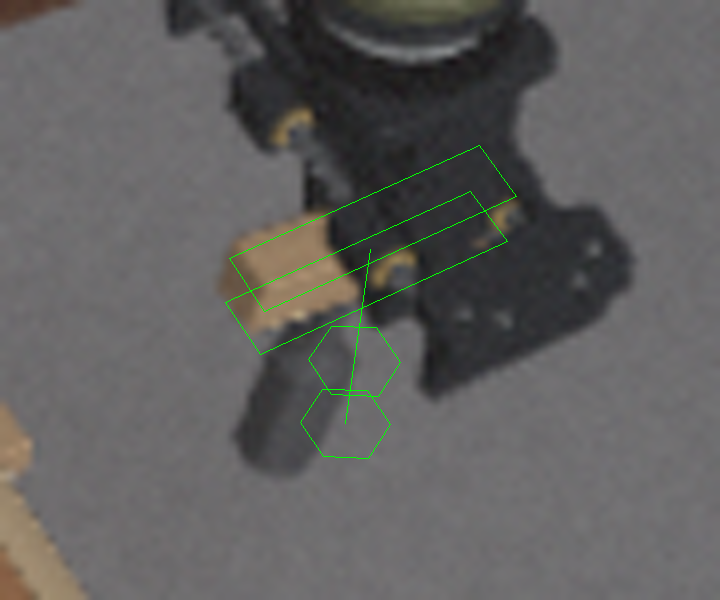

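View pics/w26.png

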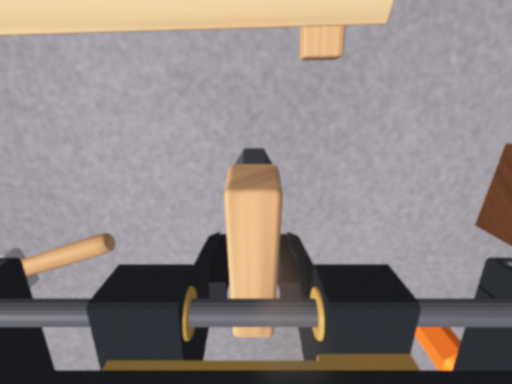

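The key rolled part-way (about 15° left) and then slid clear. I press a little firmer and repeat.

```bash
python3 -m creep '[[255,0,0,0.004,0],[255,0.002,0,0.007,0],[255,0.009,0,0.006,0],[255,0.016,0,0.006,0],[255,0.023,0,0.006,0],[255,0.03,0,0.006,0],[255,0.037,0,0.006,0],[255,0.044,0,0.006,0],[255,0.044,0,0.006,0]]' 8; python3 - <<'E'
from h import *
A=snap("scene");W=snap("wrist");s=telemetry.get_state();print(s["tool_pos"].round(4),s["clock"],s["contact_force"].round(2),s["moment"].round(3),s["opening"]*88)
g=s["tool_pos"]+np.array([0.0,0,.018]);q=proj(*A[1:],g).astype(int)
it=[(l,(0,255,0)) for l in keymodel(g,np.array([0,0,1.]),np.array([0,1.,0]))]
ov(A,(q[0]-45,q[1]-30,90,75),8,it,"pics/o27.png");cv2.imwrite("pics/w27.png",W[0]["image"])
E
```

```text
clock: 28.5
tool_pos: [0.5054, 0.0494, 0.0969]
eef_rot: [1.0, 0.007, 0.001, 0.0]
contact_force: [0.1, -0.5, 5.9]
opening: 0.272
[0.5049 0.0493 0.0969] 28.6 [1.02 0.2  4.  ] [-0.019 -0.04   0.071] 23.80335948474724
```

View pics/o27.png

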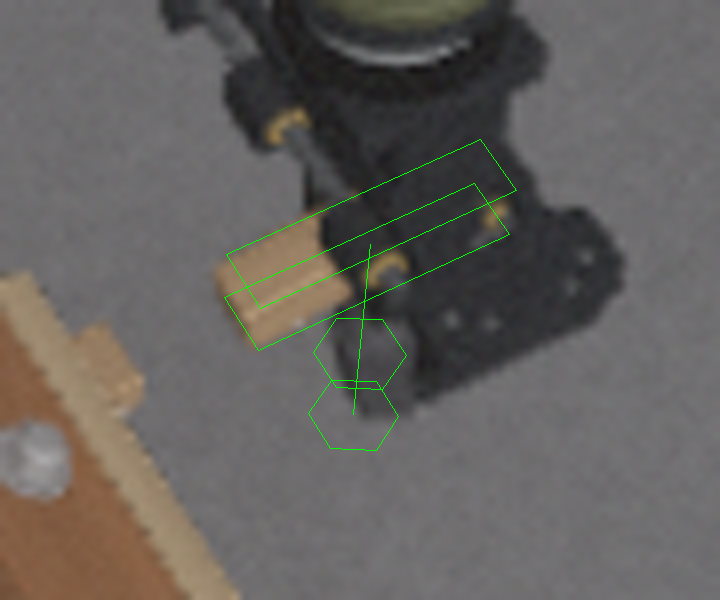

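View pics/w27.png

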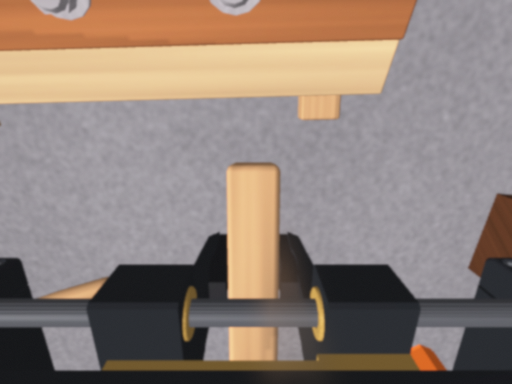

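The key has gone slightly past upright, about 8° the other way. I move back a little, pressing so that the flat base squares itself.

```bash
python3 -m creep '[[255,-0.005,0,0,0],[255,-0.010,0,0,0],[255,-0.014,0,0.001,0],[255,-0.014,0,0.003,0],[255,-0.014,0,0.004,0],[255,-0.014,0,0.004,0]]' 6; python3 - <<'E'
from h import *
A=snap("scene");W=snap("wrist");s=telemetry.get_state();print(s["tool_pos"].round(4),s["clock"],s["contact_force"].round(2),s["moment"].round(3),s["opening"]*88)
g=s["tool_pos"]+np.array([0.0,0,0]);g[2]=.119;q=proj(*A[1:],g).astype(int)
it=[(l,(0,255,0)) for l in keymodel(g,np.array([0,0,1.]),np.array([0,1.,0]))]
ov(A,(q[0]-45,q[1]-30,90,75),8,it,"pics/o28.png");cv2.imwrite("pics/w28.png",W[0]["image"])
E
```

```text
clock: 29.35
tool_pos: [0.4898, 0.0491, 0.0931]
eef_rot: [1.0, 0.007, -0.0, -0.0]
contact_force: [-1.5, 0.4, 6.5]
opening: 0.272
[0.4897 0.0491 0.0931] 29.45 [-0.79 -0.15  6.82] [-0.012  0.309 -0.046] 23.857210611103532
```

View pics/o28.png

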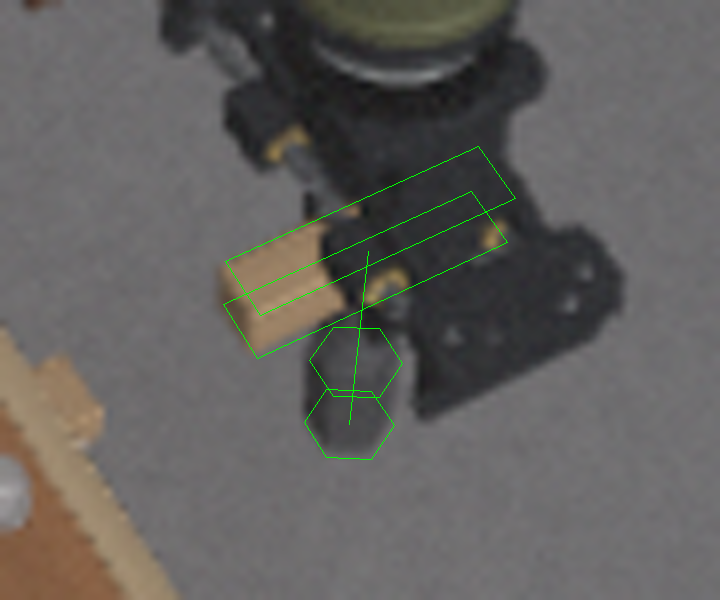

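View pics/w28.png

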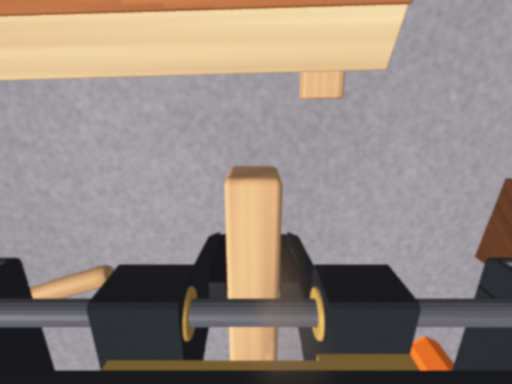

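The upright model now matches the tube and handle, with about 9 N through the base: the key stands flat. I relax the press, open gently and look before retreating.

```bash
python3 -m creep '[[255,0,0,-0.005,0],[255,0,0,-0.007,0],[170,0,0,-0.007,0],[150,0,0,-0.007,0],[120,0,0,-0.007,0],[80,0,0,-0.007,0],[60,0,0,-0.007,0]]' 3; python3 - <<'E'
from h import *
A=snap("scene");W=snap("wrist");s=telemetry.get_state();print(s["tool_pos"].round(4),s["clock"],s["contact_force"].round(2),s["opening"]*88)
q=proj(*A[1:],s["tool_pos"]).astype(int)
ov(A,(q[0]-45,q[1]-30,90,75),8,[],"pics/o29.png");cv2.imwrite("pics/w29.png",W[0]["image"])
E
```

```text
clock: 30.32
tool_pos: [0.4904, 0.0492, 0.0998]
eef_rot: [1.0, 0.007, 0.0, -0.0]
contact_force: [-0.4, -0.5, -0.5]
opening: 0.727
[0.4904 0.0492 0.0998] 30.425 [-0.3   0.06  0.06] 67.04659032900953
```

View pics/o29.png

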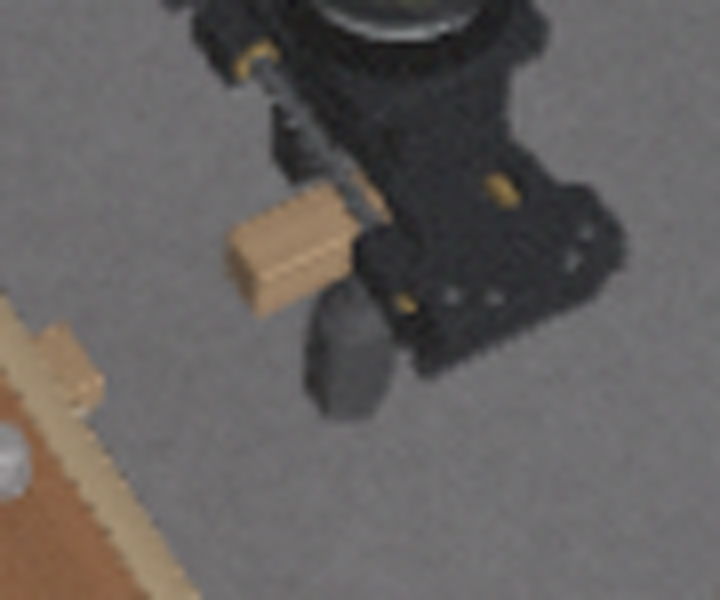

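View pics/w29.png

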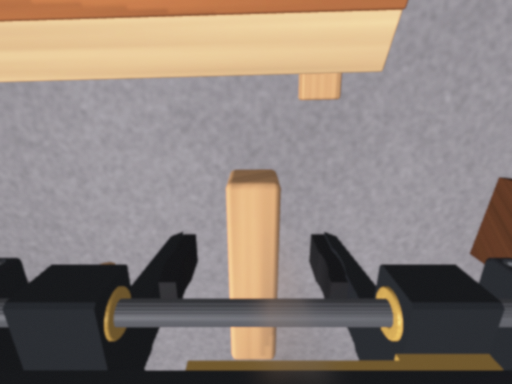

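The key stands free between the open fingers. I retreat straight up, then check the screw and the rest of the scene.

```bash
python3 -m creep '[[0,0,0,0,0],[0,0,0,-0.02,0],[0,0,0,-0.06,0],[0,0,0,-0.12,0],[0,-0.03,0,-0.17,0],[0,-0.07,0.03,-0.20,0],[0,-0.10,0.06,-0.20,0],[0,-0.10,0.06,-0.20,0]]' 3; python3 - <<'E'
from h import *
A=snap("scene");B=snap("top");W=snap("wrist");s=telemetry.get_state();print(s["tool_pos"].round(4),s["clock"],s["contact_force"].round(2))
cv2.imwrite("pics/s30.png",A[0]["image"]);cv2.imwrite("pics/t30.png",B[0]["image"])
cv2.imwrite("pics/c30.png",np.hstack([cv2.resize(A[0]["image"][180:310,220:350],(380,380),interpolation=cv2.INTER_CUBIC),W[0]["image"][:380,60:460]]))
E
```

```text
clock: 31.42
tool_pos: [0.3889, -0.0139, 0.3003]
eef_rot: [1.0, 0.005, -0.0, -0.001]
contact_force: [0.9, 0.5, -0.4]
opening: 1.002
[ 0.3921 -0.0116  0.2998] 31.575 [1.35 0.38 0.25]
```

View pics/c30.png

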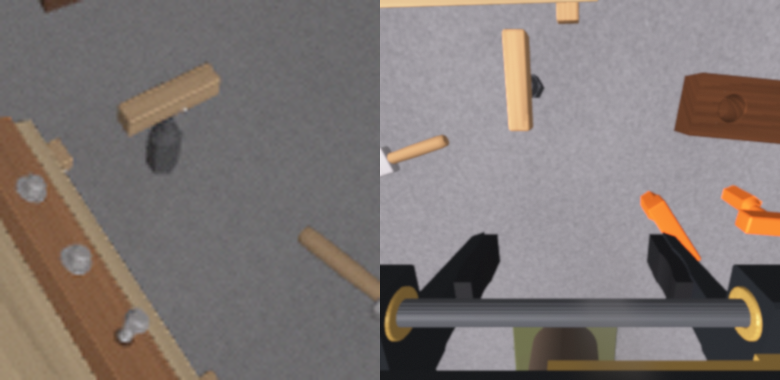

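View pics/s30.png

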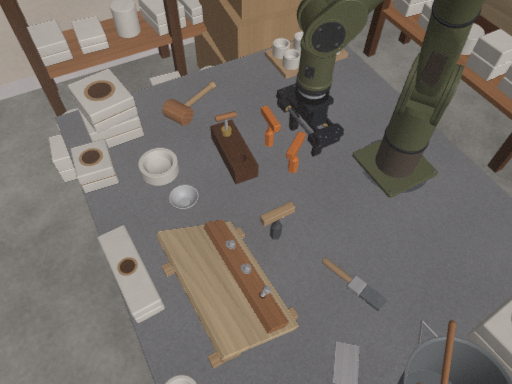

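View pics/t30.png

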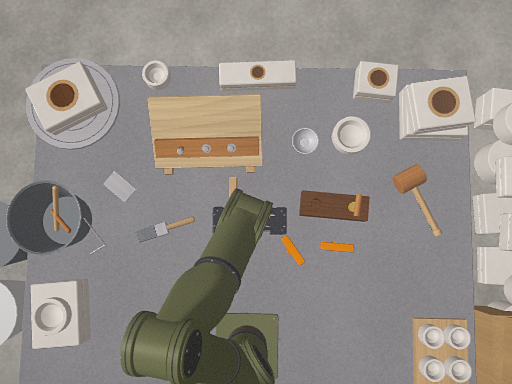

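The key stands upright on the bench at scene (275,225). The screw and bench things look in place. There is time, so I verify the screw's turn with a face-on wrist look, turning the hand back.

```bash
python3 -m creep '[[0,0.01,-0.02,0,-10],[0,0.03,-0.05,0,-20],[0,0.05,-0.08,0,-30],[0,0.07,-0.11,0,-40],[0,0.09,-0.14,0,-50],[0,0.11,-0.17,0,-60],[0,0.13,-0.19,0,-70],[0,0.15,-0.21,0,-80],[0,0.173,-0.242,0,-90],[0,0.173,-0.242,0,-100]]' 3; python3 -m creep '[[0,0,0,0,-10],[0,0,0,0.01,-20],[0,0,0,0.02,-30],[0,0,0,0.03,-40],[0,0,0,0.05,-50],[0,0,0,0.06,-60],[0,0,0,0.07,-70],[0,0,0,0.08,-79],[0,0,0,0.08,-79],[0,0,0,0.08,-79]]' 3; python3 - <<'E'
from h import *
W=snap("wrist");A=snap("scene");s=telemetry.get_state();print(s["tool_pos"].round(4),s["eef_rot"].round(3),s["clock"],s["contact_force"].round(2))
q=proj(*W[1:],np.array([.6195,.2225,.117])).astype(int);print(q)
im=W[0]["image"];c=im[q[1]-22:q[1]+22,q[0]-22:q[0]+22]
cv2.imwrite("pics/w31.png",np.hstack([cv2.resize(c,(400,400),interpolation=cv2.INTER_CUBIC),cv2.resize(A[0]["image"][190:290,230:330],(400,400),interpolation=cv2.INTER_CUBIC)]))
E
```

```text
clock: 32.83
tool_pos: [0.5617, 0.237, 0.2981]
eef_rot: [0.633, 0.774, 0.001, -0.001]
contact_force: [0.7, -0.6, -1.0]
opening: 1.001
clock: 34.08
tool_pos: [0.561, 0.2329, 0.2196]
eef_rot: [0.003, 1.0, 0.0, -0.0]
contact_force: [-0.3, -0.6, -0.5]
opening: 1.001
[0.5611 0.2327 0.2201] [0.002 1.    0.    0.   ] 34.175 [ 0.83 -0.22 -0.15]
[241 246]
```

View pics/w31.png

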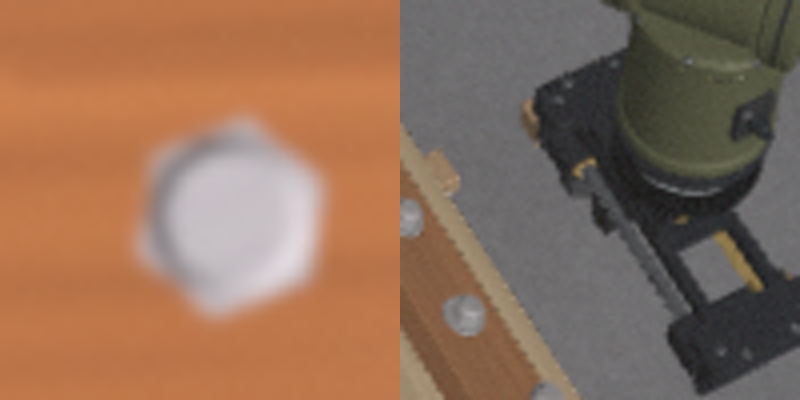

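Seen face-on, the head's corners have moved from 0° to about 22° counter-clockwise modulo 60°. That means 158° clockwise, which fits the 180° hand turn less the socket play. The head stands square. I raise the hand clear, take a last look at the key, and hand in.

```bash
python3 -m creep '[[0,0,0.01,-0.04,0],[0,0,0.04,-0.09,0],[0,0,0.07,-0.12,0],[0,0,0.07,-0.12,0],[0,0,0.07,-0.12,0]]' 3; python3 - <<'E'
from h import *
A=snap("scene");cv2.imwrite("pics/s32.png",A[0]["image"][100:320,150:400]);s=telemetry.get_state();print(s["tool_pos"].round(3),s["clock"],s["contact_force"].round(2),abs(s["qd"]).max().round(4))
E
```

```text
clock: 34.8
tool_pos: [0.5607, 0.3008, 0.3389]
eef_rot: [0.002, 1.0, -0.001, -0.0]
contact_force: [0.2, -0.3, -0.8]
opening: 1.004
[0.561 0.3   0.338] 34.85 [ 0.05 -0.24 -0.11] 0.0102
```

View pics/s32.png

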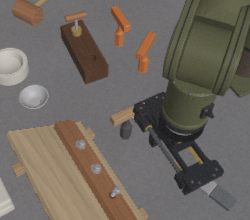

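The key still stands at crop (125,125), the screw stands proud, and the hand is clear of everything.

```bash
python3 - <<'E'
from plant import r
print(r.finish_job())
E
```

```text
the job is handed in; nothing more can be done
None
```

I handed the job in at about 35 s with all steps done as far as my checks could see. The hand-in gives no verdict.

**What I did:**
- I gripped the pale T-key and tilted it about 30° in the jaws against the rim of its hole.
- I seated it on the proud screw, then turned the screw with an 8 N grip so the handle could tilt between the pads.
- I kept turning to 180° of hand rotation so the handle lay flat in the jaws again. I then drew the key off along the screw's axis and stood it on the bench at about (0.49, 0.05).

**What the last checks showed:**
- **Seating:** before turning, the distance from key mouth to ledge was 5.0 px in the image against 4.9 px predicted. The resistance ran purely along the axis, so the key was fully down.
- **Squareness:** around 109° of hand rotation the tube's edges ran parallel to the screw's axis.
- **Turn:** the close view of the head shows a turn of about 158° clockwise. The image alone fixes it only to within multiples of 60°; the hand's rotation settles which one.
- **End state:** the key stands upright and free, the screw is upright, and the cutter and loose things look unmoved. The hand is well clear.

**What went less well:**
- With a 20 N grip the hand was pushed about 6 mm sideways early in the turn, around 3° of lean at the key, before I eased to 8 N.
- The vision estimates of the seat position disagreed by about 3 mm sideways.
- Standing the key upright took three tries.

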